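Rebuild the gas purifier column

TASK

Take the yellow dust cap off the purifier manifold and put it in the white tray, then stack every trap cartridge that is on the bench, flange down, on the manifold's centring spigot, one on another in any order, each fully home. Fit the brass filter insert fully into the open top of the steel end cap while the cap stands on the bench, then seat cap and insert together as one unit on top of the stack. Last of all push the red valve lever right over away from you, and do not knock over the amber bottle, the jar or the beaker.

Things in the scene. Friction and masses are not known exactly. Their poses are not given: they have to be found in the camera images.
- manifold: fixed grey manifold, a slab 100 x 205 x 22 mm; origin under the axis of its round seat; the slab spans x -50 to 50 and y -150 to 55 mm in its own frame; it is turned by up to 0.4 rad. The valve lever stands at y = -120 mm in its frame
- seat (a point): centre of the manifold's seat: a flat round face 72 mm diameter, 30 mm above the bench, from whose middle a centring spigot 30 mm diameter rises 7 mm (chamfered). The column is stacked here; z up
- valve (a joint): valve lever, rad: 0 leaning 0.6 rad towards the manifold's -x (robot) side, 1.2 fully over to its +x side (away from the robot); stays where it is left, light to push (under 2 N). It pivots about the manifold's y axis at y = -120 mm, 44 mm above the bench
- valve_tip (a point): centre of the red ball (26 mm diameter) on the lever's end, 80 mm from its pivot; about 110 mm above the bench at either end of the swing
- trap_blue: loose gas trap, blue (may be absent; traps differ in colour only), upright, round about z; origin at the centre of its underside. Flange 68 mm diameter, z 0-9 mm, with a recess 32 mm wide, 9 mm deep below; body 46 mm diameter, z 9-36 (grip here); spigot 30 mm diameter, z 36-43, chamfered. Seated, its flange lies flat on the face around the spigot below: stacking pitch 36 mm. About 160 g
- trap_orange: loose gas trap, orange (may be absent; traps differ in colour only), upright, round about z; origin at the centre of its underside. Flange 68 mm diameter, z 0-9 mm, with a recess 32 mm wide, 9 mm deep below; body 46 mm diameter, z 9-36 (grip here); spigot 30 mm diameter, z 36-43, chamfered. Seated, its flange lies flat on the face around the spigot below: stacking pitch 36 mm. About 160 g
- trap_white: loose gas trap, white (may be absent; traps differ in colour only), upright, round about z; origin at the centre of its underside. Flange 68 mm diameter, z 0-9 mm, with a recess 32 mm wide, 9 mm deep below; body 46 mm diameter, z 9-36 (grip here); spigot 30 mm diameter, z 36-43, chamfered. Seated, its flange lies flat on the face around the spigot below: stacking pitch 36 mm. About 160 g
- trap_green: loose gas trap, green (may be absent; traps differ in colour only), upright, round about z; origin at the centre of its underside. Flange 68 mm diameter, z 0-9 mm, with a recess 32 mm wide, 9 mm deep below; body 46 mm diameter, z 9-36 (grip here); spigot 30 mm diameter, z 36-43, chamfered. Seated, its flange lies flat on the face around the spigot below: stacking pitch 36 mm. About 160 g
- end_cap: loose steel end cap, upright, round about z, origin at the centre of its underside: flange as a trap's (68 mm, z 0-9 mm, recess 32 mm wide, 9 mm deep below); body 52 mm diameter, z 9-36 (grip here), an open cup 42 mm inside, floor at z 15, rim at z 36 mm. About 180 g. It is seated like a trap
- insert: loose filter insert, upright, round about z, origin at the centre of its underside: white plug 38 mm diameter, z 0-10 mm, chamfered below; brass flange 50 mm diameter, z 10-15; black knob 20 mm diameter, z 15-37 (grip here). The plug goes into the end cap's cup until the flange lies on its rim, origin then 26 mm above the end cap's. About 60 g
- dust_cap: loose yellow dust cap, at first on the manifold's spigot; origin at the centre of its underside, round about z: skirt 48 mm diameter, z 0 to 14 mm, with a recess 34 mm wide and 9 mm deep below; knob 20 mm diameter, z 14 to 34 mm (grip here). About 30 g
- tray: fixed white open tray, 130 x 130 x 30 mm outside, walls 4 mm, floor about 4 mm thick; origin at the centre of its underside
- amber_bottle: bystander: small amber bottle, 40 mm diameter, 80 mm tall, origin under its centre
- jar: bystander: small glass jar, 44 mm diameter, 50 mm tall, origin under its centre
- beaker: bystander: glass beaker, 60 mm diameter, 80 mm tall, origin under its centre
There are look-alikes about, which are no part of the job. What is shaped like the trap_orange but pink or turquoise is not meant.

How it is judged (in metres and radians):
On the way, in this order (a step that is already met when the one before it is completed fails the run):
1. the insert is seated in the end cap while the end cap stands on the bench (z of insert in the frame of end_cap between 0.0235 and 0.0285 m and x of insert in the frame of end_cap between -0.004 and 0.004 m and y of insert in the frame of end_cap between -0.004 and 0.004 m and horizontal distance between end_cap and seat above 0.06 m and height (world z) of end_cap below 0.008 m), for 0.2 s.
2. the dust cap is in the tray and the column is complete: all traps and, on top, the end cap with its insert (horizontal distance between each of trap_blue, trap_orange, trap_white, trap_green, end_cap and seat below 0.006 m and angle between each of trap_blue, trap_orange, trap_white, trap_green, end_cap's own z axis and vertical below 0.06 rad and (z of trap_blue in the frame of seat between -0.0025 and 0.0025 m or z of trap_blue in the frame of seat between 0.0335 and 0.0385 m or z of trap_blue in the frame of seat between 0.0695 and 0.0745 m or z of trap_blue in the frame of seat between 0.1055 and 0.1105 m) and z of each of trap_blue, trap_orange, trap_white, trap_green in the frame of end_cap below -0.03 m and (z of trap_orange in the frame of seat between -0.0025 and 0.0025 m or z of trap_orange in the frame of seat between 0.0335 and 0.0385 m or z of trap_orange in the frame of seat between 0.0695 and 0.0745 m or z of trap_orange in the frame of seat between 0.1055 and 0.1105 m) and (z of trap_white in the frame of seat between -0.0025 and 0.0025 m or z of trap_white in the frame of seat between 0.0335 and 0.0385 m or z of trap_white in the frame of seat between 0.0695 and 0.0745 m or z of trap_white in the frame of seat between 0.1055 and 0.1105 m) and (z of trap_green in the frame of seat between -0.0025 and 0.0025 m or z of trap_green in the frame of seat between 0.0335 and 0.0385 m or z of trap_green in the frame of seat between 0.0695 and 0.0745 m or z of trap_green in the frame of seat between 0.1055 and 0.1105 m) and (z of end_cap in the frame of seat between 0.0335 and 0.0385 m or z of end_cap in the frame of seat between 0.0695 and 0.0745 m or z of end_cap in the frame of seat between 0.1055 and 0.1105 m or z of end_cap in the frame of seat between 0.1415 and 0.1465 m) and z of insert in the frame of end_cap between 0.0235 and 0.0285 m and x of insert in the frame of end_cap between -0.004 and 0.004 m and y of insert in the frame of end_cap between -0.004 and 0.004 m and x of dust_cap in the frame of tray between -0.055 and 0.055 m and y of dust_cap in the frame of tray between -0.055 and 0.055 m and z of dust_cap in the frame of tray below 0.045 m), for 0.2 s.
3. the valve lever is pushed over (value of joint valve above 1 rad), for 0.2 s.
At the end, for the whole second after the job is handed in: Traps and, above them, the end cap on the seat axis (6 mm), upright, at multiples of 36 mm over the seat (2.5 mm); insert 26 mm above the cap's origin (2.5 mm), centred (4 mm); dust cap in the tray; valve beyond 1.0 rad; all at rest (all of step 2 and linear speed of each of trap_blue, trap_orange, trap_white, trap_green, end_cap, insert, dust_cap below 0.02 m/s and value of joint valve above 1 rad); the robot touches nothing.
It fails at once if a bottle, the jar or the beaker is knocked over (angle between any of amber_bottle, jar, beaker's own z axis and vertical above 0.7 rad).
Of trap_blue, trap_orange, trap_white, trap_green only 2 to 4 are there at a start; the rules pass over those that are not, and their reading is None.
At some moment in a run one of trap_blue, trap_orange, trap_white, trap_green, end_cap, insert may be knocked a few centimetres aside while the robot is not near it.
It also fails if it takes over 210 s, if anything falls off the work surface, if the arm or the gripper's body presses on something with over 40 N, if the wrist force passes 120 N, or if a joint passes its speed limit or range.

ROBOT

A 6-joint arm with a two-finger parallel gripper is mounted at the origin on the work surface. World frame = base frame: x ahead of the robot, y to its left, z up, the work surface at z = 0. Lengths are in mm, angles in rad, forces in N, time in s.
With the tool pointing down it reaches from about 350 to 775 mm from the base axis. Payload 7.3 kg.
Tool frame: the origin (TCP) lies at the very end of the fingers, on their centre line; the grasp point (between the pads) lies 19 mm behind it; z points along the fingers, y is the line along which they close (so a half turn about z gives the same grasp; the last joint's range is limited). The gripper opens to 92 mm and grips with 3 to 60 N. Pads are 19 mm wide; open, the fingers measure 130 mm over their backs; the gripper's body (75 mm by 190 mm) begins 47 mm behind the grasp point.
Start: joints at [1.077, 0.342, 1.524, -0, 1.275, -0.146], TCP at [178.922, 493.591, 226.741] pointing down, gripper open.
Joint ranges: [-2.53, 2.53], [-0.77, 2.02], [0.04, 2.7], [-1, 4.14], [0.28, 2.66], [-3.11, 3.11]. Speed limits (rad/s): [2.57, 2.57, 3.14, 3.14, 3.14, 3.14].

INTERFACE

Orientations are given as [roll, pitch, yaw] about the fixed x, y, z axes, in that order (R = Rz(yaw) Ry(pitch) Rx(roll)).
In Python, from plant import * gives the robot as it stands.
- The arm moves only by the tool arm_command, never from a script. Its arguments are lists of equal length, an entry for each row: "gripper": the finger opening in mm, from 0 to 91.8; "dp": the shift along the tool's x, y, z in units of 25 mm (1.0 is 25 mm), a list of three; "twist": the turn about the tool's z in units of 5 degrees (1.0 is 5 degrees). A call has exactly 5 rows; each row shifts and turns the commanded pose from where the row before left it, along the tool's axes as they then stand; what a row does not reach is not made up. A row lasts 1/8 s, in which the tool goes at most 62.5 mm and 10.7 degrees, less where a joint would pass 70% of its speed; a pose out of reach is approached as far as the arm can. A call is refused whole if a number of a shift passes 1 or a number of a turn 1, either way. A call with a gripper value outside its range is refused whole. The fingers move at their own pace and stop on an object; the grip force is fixed at half the most. Time passes only in rows, so rows that do not move let the fingers close, or fill a call up. It gives the time, the measured TCP pose, the force, the opening and the grip force at its end, in the units of the state.
- get_obs(): the state, without advancing time (a new reading comes with each control period).
- capture(name): name is "scene" or "top" or "wrist"; returns the picture (384x512x3 uint8, red, green, blue); there is no depth.
- get_calibration(name): a dict with "mtx" (3x3 intrinsics, pixels), "position" and "attitude" of the camera in the world; the wrist camera has in their place "mount" (4x4, takes a point from camera to tool coordinates, whose origin is the TCP and whose axes are the flange's). Camera axes: x right, y down, z forward; pixel columns grow to the right and rows downward; lengths in mm; the calibration is good to about 2 mm. A picture is of the moment at which its call begins: read the wrist's pose just before it. get_calibration takes no time and is no camera call.
- close_job(): hands the job in; it is judged then, once.
The state is a dict: "time": time; "joint_positions": joint angles; "dq": joint speeds; "tau": joint torques, N m; "tool_pos": TCP position; "tcp_rot": TCP orientation; "contact_force": force on the tool from outside, world axes, zero at the start; "moment": the same for the moment, N m; "grip_width": finger opening in mm; "finger_force": force on a finger pad.
Only numpy, scipy, OpenCV 4.12 (cv2) and the standard library are available. Lean on these libraries where they do the work, as an engineer would, in place of code of your own. Each camera call takes 0.05 s, during which the arm holds its last target. There are 200 camera calls.

## Working session

There is one attempt and no reset: what is moved stays moved. The work goes in short steps, Python scripts to look and compute and a tool call to move; the robot and the scene stay as the last step left them, time stands still between calls to the robot, and variables do not carry over. Pictures are saved under pics/ and viewed, at most 14 in all, crops included, and the job is handed in when it is done.

Besides the shell and the picture viewer there is one more tool, called after "Call:" as a command line: name --pt "numbers of a row" for each row, then --argument value for the rest. arm_command: Moves the arm, as the interface text tells. Its arguments: {"type":"object","properties":{"gripper":{"type":"array"},"dp":{"type":"array"},"twist":{"type":"array"}},"required":["gripper","dp","twist"]}

```bash
ls; mkdir -p pics; python3 - <<'E'
from plant import *
import cv2
print(get_obs())
for n in ("scene","top"):
    c=get_calibration(n); print(n,c)
    cv2.imwrite(f"pics/{n}0.png",capture(n)[:,:,::-1])
print(get_calibration("wrist"))
E
```

```text
pics
{'time': 0.0, 'joint_positions': array([ 1.07702654e+00,  3.42746697e-01,  1.52503875e+00,  1.00607661e-05,
        1.27538144e+00, -1.45995375e-01]), 'dq': array([ 0.00045618,  0.00068176,  0.00236702, -0.00042962, -0.00127062,
       -0.00067649]), 'tau': array([-1.78647311e-03, -4.31251645e+01, -2.44211268e+01,  7.15040253e-02,
        5.62210358e-02, -1.47780415e-04]), 'tool_pos': array([178.69991503, 493.21304969, 226.02493207]), 'tcp_rot': array([-3.14003657e+00, -2.38532666e-04,  2.79381512e+00]), 'contact_force': array([ 0.05904195, -0.64051105, -0.17661924]), 'moment': array([-0.00135957,  0.05085421, -0.00756248]), 'finger_force': 0.0, 'grip_width': 91.9319391353328}
scene {'mtx': array([[471.31841829,   0.        , 257.83011407],
       [  0.        , 471.31841829, 197.14305844],
       [  0.        ,   0.        ,   1.        ]]), 'position': array([1513.4067626 ,   13.58820228, 1223.59262853]), 'attitude': array([-2.42517669, -0.01727083,  1.5881435 ])}
top {'mtx': array([[349.45696676,   0.        , 255.12228131],
       [  0.        , 349.45696676, 191.31181989],
       [  0.        ,   0.        ,   1.        ]]), 'position': array([452.2926322 , -21.44980155, 941.15865671]), 'attitude': array([-3.06401195,  0.04359825, -1.57982554])}
{'mtx': array([[278.50929403,   0.        , 253.39734127],
       [  0.        , 278.50929403, 188.65692429],
       [  0.        ,   0.        ,   1.        ]]), 'mount': array([[-8.11345275e-04, -9.52783660e-01, -3.03648873e-01,
         8.33044839e+01],
       [ 9.99999658e-01, -8.22091341e-04, -9.24416431e-05,
        -1.28349712e+00],
       [-1.61550222e-04, -3.03648844e-01,  9.52784001e-01,
        -1.57774869e+02],
       [ 0.00000000e+00,  0.00000000e+00,  0.00000000e+00,
         1.00000000e+00]])}
```

View pics/scene0.png

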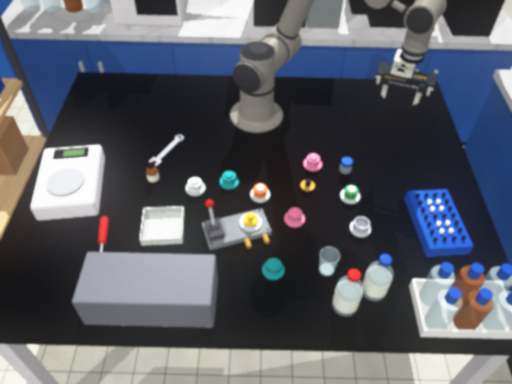

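View pics/top0.png

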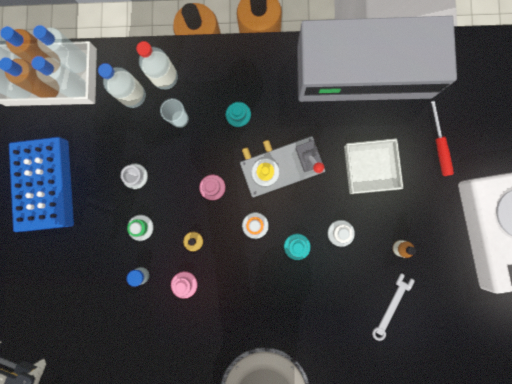

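The top view shows orange (255,225), white (341,233) and green (140,228) traps; there is no blue one, as the blue thing at (137,277) is the jar. The end cap is at (134,176), the insert at (193,241), the dust cap at (265,171) and the tray at (373,166). The pink and turquoise pieces are decoys.

```bash
cat > h.py <<'E'
from plant import *
import numpy as np, cv2
from scipy.spatial.transform import Rotation as Ro
def cam(n):
    c=get_calibration(n)
    if n=="wrist":
        o=get_obs(); R=Ro.from_euler("xyz",o["tcp_rot"]).as_matrix(); M=c["mount"]
        return c["mtx"],R@M[:3,:3],R@M[:3,3]+o["tool_pos"]
    return c["mtx"],Ro.from_euler("xyz",c["attitude"]).as_matrix(),c["position"]
def ray(C,uv):
    d=C[1]@np.linalg.solve(C[0],[*uv,1.]); return C[2],d/np.linalg.norm(d)
def onplane(C,uv,z):
    p,d=ray(C,uv); return p+d*(z-p[2])/d[2]
def proj(C,P):
    q=C[0]@(C[1].T@(np.asarray(P,float)-C[2])); return q[:2]/q[2]
def tri(rays):
    A=np.zeros((3,3));b=np.zeros(3)
    for p,d in rays: M=np.eye(3)-np.outer(d,d);A+=M;b+=M@p
    x=np.linalg.solve(A,b); return x,[round(float(np.linalg.norm((np.eye(3)-np.outer(d,d))@(x-p))),1) for p,d in rays]
HSV=dict(orange=((5,130,120),(18,255,255)),green=((50,110,40),(80,255,255)),yellow=((22,130,120),(33,255,255)),
 brass=((15,90,60),(26,255,255)),red=((0,150,90),(4,255,255)))
def blobs(im,key,amin=8):
    lo,hi=HSV[key]; m=cv2.inRange(cv2.cvtColor(im,cv2.COLOR_RGB2HSV),lo,hi)
    n,_,s,c=cv2.connectedComponentsWithStats(m)
    return [(c[i].round(1),int(s[i,4])) for i in range(1,n) if s[i,4]>=amin]
E
python3 - <<'E'
from h import *
T=cv2.imread("pics/top0.png")[:,:,::-1].copy();S=cv2.imread("pics/scene0.png")[:,:,::-1].copy()
ct,cs=cam("top"),cam("scene")
for k in HSV: print(k,"top",[(*b[0],b[1]) for b in blobs(T,k)],"scene",[(*b[0],b[1]) for b in blobs(S,k)])
for n,uv,z in [("orange",(255,225),40),("white",(341,233),40),("green",(140,228),40),("cap",(134,176),36),("insert",(193,241),15),("dust",(265,171),55),("tray",(373,166),15),("jar",(137,277),45),("amber",(403,249),70),("beaker",(174,112),60),("ball",(319,168),110)]:
    P=onplane(ct,uv,z); print(n,P.round(),"scene px",proj(cs,P).round(),"r",round(np.hypot(*P[:2])))
E
```

```text
orange top [(np.float64(258.8), np.float64(17.5), 1114), (np.float64(196.7), np.float64(22.5), 755), (np.float64(29.2), np.float64(66.5), 983), (np.float64(254.6), np.float64(224.7), 97), (np.float64(404.2), np.float64(249.3), 121)] scene [(np.float64(68.0), np.float64(3.4), 41), (np.float64(151.5), np.float64(170.9), 53), (np.float64(259.8), np.float64(191.4), 87), (np.float64(472.1), np.float64(299.7), 610)]
green top [(np.float64(329.4), np.float64(90.5), 86), (np.float64(137.8), np.float64(227.3), 129)] scene [(np.float64(351.6), np.float64(193.9), 66)]
yellow top [(np.float64(267.6), np.float64(146.4), 18), (np.float64(246.9), np.float64(154.3), 22), (np.float64(264.9), np.float64(171.1), 235), (np.float64(186.4), np.float64(239.2), 32), (np.float64(196.4), np.float64(244.0), 77)] scene [(np.float64(302.5), np.float64(184.1), 17), (np.float64(311.8), np.float64(186.0), 16), (np.float64(250.3), np.float64(219.9), 117)]
brass top [(np.float64(258.7), np.float64(16.9), 1034), (np.float64(196.4), np.float64(22.0), 671), (np.float64(24.2), np.float64(34.0), 39), (np.float64(20.4), np
[... 1040 characters left out ...]
] scene [(np.float64(208.9), np.float64(202.7), 63), (np.float64(103.0), np.float64(229.3), 227), (np.float64(353.8), np.float64(273.9), 147)]
orange [436.  18.  40.] scene px [259. 187.] r 436
white [ 414. -200.   40.] scene px [195. 181.] r 460
green [431. 318.  40.] scene px [347. 188.] r 535
cap [568. 338.  36.] scene px [357. 220.] r 661
insert [395. 184.  15.] scene px [306. 184.] r 436
dust [573.  -9.  55.] scene px [249. 215.] r 573
tray [ 588. -293.   15.] scene px [161. 225.] r 657
jar [306. 322.  45.] scene px [344. 161.] r 444
amber [ 376. -342.   70.] scene px [154. 165.] r 508
beaker [731. 226.  60.] scene px [328. 258.] r 765
ball [ 571. -139.  110.] scene px [208. 203.] r 588
```

Call:
arm_command --gripper '[91,91,91,91,91]' --pt "0 0 0" --pt "0 0 0" --pt "0 0 0" --pt "0 0 0" --pt "0 0 0" --twist '[1,1,1,1,1]'

```text
time: 0.72
tool_pos: [178.8, 493.4, 226.4]
tcp_rot: [-3.141, 0.0, 2.355]
contact_force: [1.4, -1.1, 0.1]
grip_width: 91.0
finger_force: 0.0
```

Call:
arm_command --gripper '[91,91,91,91,91]' --pt "0 0 0" --pt "0 0 0" --pt "0 0 0" --pt "0 0 0" --pt "0 0 0" --twist '[1,1,1,1,1]'

```text
time: 1.35
tool_pos: [178.8, 493.4, 226.3]
tcp_rot: [-3.141, 0.001, 1.918]
contact_force: [0.3, 0.9, -0.1]
grip_width: 91.2
finger_force: 0.0
```

Call:
arm_command --gripper '[91,91,91,91,91]' --pt "0 0 0" --pt "0 0 0" --pt "0 0 0" --pt "0 0 0" --pt "0 0 0" --twist '[1,1,1,1,0]'

```text
time: 1.98
tool_pos: [178.8, 493.4, 226.4]
tcp_rot: [-3.141, 0.001, 1.573]
contact_force: [0.3, -0.5, 0.1]
grip_width: 91.1
finger_force: 0.0
```

Top and scene measurements agree: projected points land within about 5 px of the scene blobs. Next I go above the insert and take two wrist looks along the way.

Call:
arm_command --gripper '[91,91,91,91,91]' --pt "-0.82 0.57 0.2" --pt "-0.82 0.57 0.2" --pt "-0.82 0.57 0.2" --pt "-0.82 0.57 0.2" --pt "-0.82 0.57 0.2" --twist '[0,0,0,0,0]'

```text
time: 2.6
tool_pos: [250.6, 390.4, 201.4]
tcp_rot: [-3.141, 0.0, 1.574]
contact_force: [0.3, 0.3, -0.3]
grip_width: 90.8
finger_force: 0.0
```

Call:
arm_command --gripper '[60,60,60,60,60]' --pt "-0.82 0.57 0.2" --pt "-0.82 0.57 0.2" --pt "-0.82 0.57 0.2" --pt "-0.82 0.57 0.2" --pt "-0.82 0.57 0.2" --twist '[0,0,0,0,0]'

```text
time: 3.22
tool_pos: [322.0, 288.1, 176.5]
tcp_rot: [-3.142, -0.0, 1.574]
contact_force: [0.7, 0.9, -1.3]
grip_width: 60.0
finger_force: 0.0
```

Call:
arm_command --gripper '[60,60,60,60,60]' --pt "-0.5 0.35 0.2" --pt "-0.5 0.35 0.2" --pt "-0.5 0.35 0.2" --pt "0 0 0" --pt "0 0 0" --twist '[0,0,0,0,0]'

```text
time: 3.85
tool_pos: [347.9, 251.5, 161.8]
tcp_rot: [-3.142, -0.0, 1.572]
contact_force: [0.4, 0.2, -0.2]
grip_width: 60.1
finger_force: 0.0
```

```bash
cat >> h.py <<'E'
import pickle
def snap(name):
    C=cam("wrist"); im=capture("wrist"); cv2.imwrite(f"pics/{name}.png",im[:,:,::-1]); pickle.dump(C,open(f"pics/{name}.pkl","wb")); return C,im
def load(name): return pickle.load(open(f"pics/{name}.pkl","rb")),cv2.imread(f"pics/{name}.png")[:,:,::-1].copy()
E
python3 - <<'E'
from h import *
C,im=snap("w1"); print(get_obs()["tool_pos"],[(*b[0],b[1]) for b in blobs(im,"brass",30)])
E
```

```text
[347.85883699 251.64787586 161.8528094 ] [(np.float64(286.4), np.float64(226.8), 647), (np.float64(153.2), np.float64(278.5), 498), (np.float64(353.3), np.float64(278.1), 460), (np.float64(334.1), np.float64(320.7), 3120)]
```

Call:
arm_command --gripper '[60,60,60,60,60]' --pt "-0.66 0.46 0" --pt "-0.66 0.46 0" --pt "-0.66 0.46 0" --pt "0 0 0" --pt "0 0 0" --twist '[0,0,0,0,0]'

```text
time: 4.53
tool_pos: [382.1, 202.4, 161.8]
tcp_rot: [-3.141, -0.0, 1.572]
contact_force: [-0.4, 0.3, -0.1]
grip_width: 60.1
finger_force: 0.0
```

```bash
python3 - <<'E'
from h import *
C,im=snap("w2"); print(get_obs()["tool_pos"],[(*b[0],b[1]) for b in blobs(im,"brass",30)])
E
```

```text
[382.07341045 202.48614847 161.77853495] [(np.float64(262.8), np.float64(190.1), 1113), (np.float64(153.2), np.float64(278.5), 499), (np.float64(353.5), np.float64(278.5), 485), (np.float64(288.2), np.float64(299.8), 241), (np.float64(332.3), np.float64(320.0), 3358)]
```

View pics/w2.png

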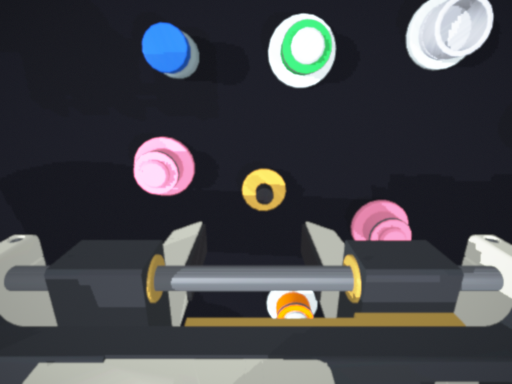

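The picture shows the insert ring at (263,190), with the knob leaning towards (264,196). The green trap is at (305,47), the end cap at (450,27) and the orange trap at (293,302) under the fingers.

```bash
cat >> h.py <<'E'
def hullc(im,lo,hi,near,r=60):
    "centre and axes of ellipse round the masked contour nearest to a pixel"
    m=cv2.inRange(cv2.cvtColor(im,cv2.COLOR_RGB2HSV),lo,hi)
    g=np.zeros_like(m); cv2.circle(g,tuple(int(v) for v in near),r,255,-1); m&=g
    m=cv2.morphologyEx(m,cv2.MORPH_CLOSE,np.ones((5,5)))
    n,L,s,c=cv2.connectedComponentsWithStats(m)
    i=max(range(1,n),key=lambda i:s[i,4])
    p=cv2.convexHull(cv2.findContours((L==i).astype(np.uint8),0,1)[0][0])
    e=cv2.fitEllipse(p); return np.array(e[0]).round(1),np.round(e[1],1)
E
python3 - <<'E'
from h import *
r=[]
for n,px in (("w1",(286,227)),("w2",(263,190))):
    C,im=load(n); c,a=hullc(im,*HSV["brass"],px,30); print(c,a,onplane(C,c,15).round(1)); r.append(ray(C,c))
    k,a=hullc(im,(0,0,0),(180,255,70),c+[0,4],11); print(k,a,onplane(C,k,37).round(1))
print(tri(r))
C,im=load("w2")
print("cap rim",onplane(C,(466,22),36).round(1),"green",onplane(C,(308,46),43).round(1), "orange",onplane(C,(293,318),43))
E
```

```text
[290.8 227.7] [40.5 43.1] [391.7 186.9  15. ]
[292.3 232.6] [15.2 18. ] [390.4 191.5  37. ]
[263.4 189.2] [43.6 45.4] [392.4 186.4  15. ]
[263.9 193.6] [15.7 19.6] [392.2 188.5  37. ]
(array([392.45367032, 184.93488601,  10.6247682 ]), [0.2, 0.2])
cap rim [571.5 350.9  36. ] green [429.8 330.2  43. ] orange [429.51837031  29.98076806  43.        ]
```

Call:
arm_command --gripper '[60,60,60,60,60]' --pt "-0.2 0.14 0.8" --pt "-0.2 0.14 0.8" --pt "-0.2 0.14 0.8" --pt "-0.04 0 0.8" --pt "0 0 0.8" --twist '[0,0,0,0,0]'

```text
time: 5.2
tool_pos: [392.8, 186.5, 61.2]
tcp_rot: [3.141, -0.0, 1.573]
contact_force: [-0.5, 0.9, -0.3]
grip_width: 59.8
finger_force: 0.0
```

Call:
arm_command --gripper '[60,60,60,60,60]' --pt "0 0 0.6" --pt "0 0 0.6" --pt "0 0 0.4" --pt "0 0 0.16" --pt "0 0 0" --twist '[0,0,0,0,0]'

```text
time: 5.82
tool_pos: [393.0, 186.0, 17.8]
tcp_rot: [-3.142, -0.0, 1.572]
contact_force: [0.2, -1.5, 0.2]
grip_width: 59.9
finger_force: 0.0
```

Call:
arm_command --gripper '[10,10,10,10,10]' --pt "0 0 0" --pt "0 0 0" --pt "0 0 0" --pt "0 0 0" --pt "0 0 0" --twist '[0,0,0,0,0]'

```text
time: 6.45
tool_pos: [393.2, 185.9, 17.8]
tcp_rot: [3.141, -0.0, 1.572]
contact_force: [0.4, 0.0, 1.9]
grip_width: 19.4
finger_force: 30.0
```

Call:
arm_command --gripper '[10,10,10,10,10]' --pt "0 0 -1" --pt "0 0 -1" --pt "0.4 0.6 -1" --pt "0.57 0.76 -1" --pt "0.57 0.76 -0.5" --twist '[0,0,0,0,0]'

```text
time: 7.08
tool_pos: [447.0, 225.0, 131.7]
tcp_rot: [3.14, -0.001, 1.572]
contact_force: [1.0, 0.3, -0.6]
grip_width: 18.9
finger_force: 30.0
```

Call:
arm_command --gripper '[10,10,10,10,10]' --pt "0.57 0.76 0" --pt "0.57 0.76 0" --pt "0.57 0.76 0" --pt "0.57 0.76 0" --pt "0.57 0.76 0" --twist '[0,0,0,0,0]'

```text
time: 7.7
tool_pos: [541.2, 296.2, 129.8]
tcp_rot: [-3.141, 0.0, 1.572]
contact_force: [-0.0, 0.4, -0.2]
grip_width: 19.2
finger_force: 30.0
```

Call:
arm_command --gripper '[10,10,10,10,10]' --pt "0 0 0" --pt "0 0 0" --pt "0 0 0" --pt "0 0 0" --pt "0 0 0" --twist '[0,0,0,0,0]'

```text
time: 8.32
tool_pos: [540.8, 295.7, 130.5]
tcp_rot: [3.141, -0.0, 1.572]
contact_force: [-0.7, 0.6, 0.2]
grip_width: 19.1
finger_force: 30.0
```

```bash
python3 - <<'E'
from h import *
C,im=snap("w3"); print(get_obs()["tool_pos"])
E
```

```text
[540.85347508 295.7099977  130.42533954]
```

Call:
arm_command --gripper '[10,10,10,10,10]' --pt "0.5 0.5 0" --pt "0.5 0.5 0" --pt "0 0.16 0" --pt "0 0 0" --pt "0 0 0" --twist '[0,0,0,0,0]'

```text
time: 9.0
tool_pos: [569.5, 320.4, 130.2]
tcp_rot: [-3.141, 0.0, 1.572]
contact_force: [-0.1, -0.3, -0.1]
grip_width: 18.9
finger_force: 30.0
```

```bash
python3 - <<'E'
from h import *
C,im=snap("w4"); print(get_obs()["tool_pos"])
a,_=load("w3"),0
cv2.imwrite("pics/w34.png",np.hstack([cv2.resize(x[60:300,120:512],(400,245)) for x in (a[1],im)])[:,:,::-1])
E
```

```text
[569.56372434 320.42540166 130.31099542]
```

View pics/w34.png

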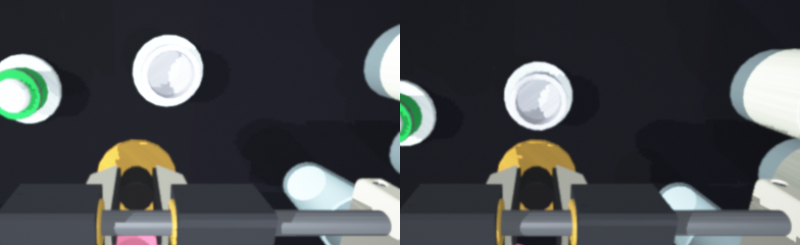

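The pair shows the cap at about px (284,129) in w3 and (255,154) in w4. The cup is open and empty, and the insert is held level.

```bash
cat >> h.py <<'E'
WH=((0,0,95),(180,255,255))
def circ(C,im,lo,hi,near,r,z):
    "ellipse outline cast on the plane z, circle fitted there: centre, diameter, spread"
    m=cv2.inRange(cv2.cvtColor(im,cv2.COLOR_RGB2HSV),lo,hi)
    g=np.zeros_like(m); cv2.circle(g,tuple(int(v) for v in near),r,255,-1); m&=g
    n,L,s,c=cv2.connectedComponentsWithStats(m); i=max(range(1,n),key=lambda i:s[i,4])
    p=cv2.convexHull(max(cv2.findContours((L==i).astype(np.uint8),0,1)[0],key=cv2.contourArea))[:,0]
    q=np.array([onplane(C,u,z)[:2] for u in p]); A=np.c_[2*q,np.ones(len(q))]
    x=np.linalg.lstsq(A,(q**2).sum(1),rcond=None)[0]; R=np.sqrt(x[2]+x[0]**2+x[1]**2)
    return x[:2].round(1),round(2*R,1),round(float(np.std(np.hypot(*(q-x[:2]).T))),1),proj(C,[x[0],x[1],z])
E
python3 - <<'E'
from h import *
r=[]
for n,px in (("w3",(284,129)),("w4",(255,154))):
    C,im=load(n); a=circ(C,im,*WH,px,50,9); print(a); r.append(ray(C,a[3]))
    hsv=cv2.cvtColor(im,cv2.COLOR_RGB2HSV); print(hsv[px[1],px[0]-45:px[0]+46:3,2])
    for lo,hi in ((120,205),):
        a=circ(C,im,(0,0,lo),(180,255,hi),(px[0]+2,px[1]+2),27,36); print("cup",a)
    g=cv2.GaussianBlur(cv2.cvtColor(im,cv2.COLOR_RGB2GRAY),(3,3),0)
print(tri(r))
C,im=load("w4"); o=get_obs()["tool_pos"]
b,ax=hullc(im,*HSV["brass"],(257,212),45); print("held",b,ax)
a=circ(C,im,*HSV["brass"],(257,205),42,o[2]-3); print(a,o)
E
```

```text
(array([569.8, 349. ]), np.float64(69.1), 0.1, array([283.93857712, 130.08715635]))
[ 43  43  40  45 255 255 254 255 254 239 239 239 239 240 242 243 253 255
 254 254 254 253 254 247 254 254 238  38  35  34  35]
cup (array([565.9, 341.7]), np.float64(24.3), 0.4, array([282.45881655, 141.42781347]))
(array([570. , 349.2]), np.float64(68.8), 0.2, array([255.08584389, 154.64349849]))
[ 36  37  35  33 190 251 252 252 212 220 219 219 220 221 222 221 251 253
 252 248 248 246 238 253 243 228 175  30  29  30  28]
cup (array([563.1, 341.9]), np.float64(26.9), 3.3, array([247.71421074, 167.91921835]))
(array([570.05322659, 348.75416261,   6.52788469]), [0.0, 0.0])
held [253.8 216.7] [39.4 77.7]
(array([569.1, 327.7]), np.float64(40.8), 3.3, array([254.34489426, 223.69811485])) [569.56372434 320.42540166 130.31099542]
```

Call:
arm_command --gripper '[10,10,10,10,10]' --pt "0.56 0.02 0" --pt "0.56 0 0.4" --pt "0 0 0.8" --pt "0 0 0.8" --pt "0 0 0.8" --twist '[0,0,0,0,0]'

```text
time: 9.68
tool_pos: [569.8, 350.0, 58.7]
tcp_rot: [-3.141, 0.0, 1.573]
contact_force: [0.3, 0.9, -0.9]
grip_width: 19.1
finger_force: 30.0
```

Call:
arm_command --gripper '[10,10,10,10,10]' --pt "0 0 0.15" --pt "0 0 0.15" --pt "0 0 0.15" --pt "0 0 0.1" --pt "0 0 0" --twist '[0,0,0,0,0]'

```text
time: 10.3
tool_pos: [570.4, 348.8, 46.6]
tcp_rot: [3.141, -0.0, 1.572]
contact_force: [0.2, 0.1, -1.2]
grip_width: 18.7
finger_force: 30.0
```

Call:
arm_command --gripper '[10,10,10,10,10]' --pt "0 0 0.06" --pt "0 0 0.05" --pt "0 0 0" --pt "0 0 0" --pt "0 0 0" --twist '[0,0,0,0,0]'

```text
time: 10.92
tool_pos: [570.4, 348.8, 43.8]
tcp_rot: [3.141, -0.0, 1.572]
contact_force: [-0.1, -0.3, 0.9]
grip_width: 18.8
finger_force: 30.0
```

Call:
arm_command --gripper '[60,60,60,60,60]' --pt "0 0 0" --pt "0 0 0" --pt "0 0 0" --pt "0 0 -0.5" --pt "0 0 -1" --twist '[0,0,0,0,0]'

```text
time: 11.55
tool_pos: [569.8, 348.6, 81.3]
tcp_rot: [-3.14, 0.001, 1.572]
contact_force: [0.7, -0.5, -0.3]
grip_width: 59.2
finger_force: 0.0
```

Call:
arm_command --gripper '[60,60,60,60,60]' --pt "-0.5 0 -1" --pt "-0.5 0 -1" --pt "0 0 0" --pt "0 0 0" --pt "0 0 0" --twist '[0,0,0,0,0]'

```text
time: 12.18
tool_pos: [569.7, 324.1, 129.9]
tcp_rot: [-3.14, 0.001, 1.573]
contact_force: [-0.4, 0.1, -0.5]
grip_width: 59.7
finger_force: 0.0
```

```bash
python3 - <<'E'
from h import *
C,im=snap("w5"); print(get_obs()["tool_pos"]); px=proj(C,[570,349,41]).round().astype(int);print(px)
print(circ(C,im,*HSV["brass"],px,55,41))
T=capture("top");S=capture("scene");cv2.imwrite("pics/top1.png",T[:,:,::-1]);cv2.imwrite("pics/scene1.png",S[:,:,::-1])
cv2.imwrite("pics/v5.png",np.hstack([im,T])[:,:,::-1][:, :] if 0 else cv2.resize(np.hstack([im,T]),(800,300))[:,:,::-1])
E
```

```text
[569.75722741 324.06709478 129.94770581]
[255 166]
(array([569.2, 347.4]), np.float64(49.7), 0.6, array([254.35882463, 167.31043913]))
```

View pics/v5.png

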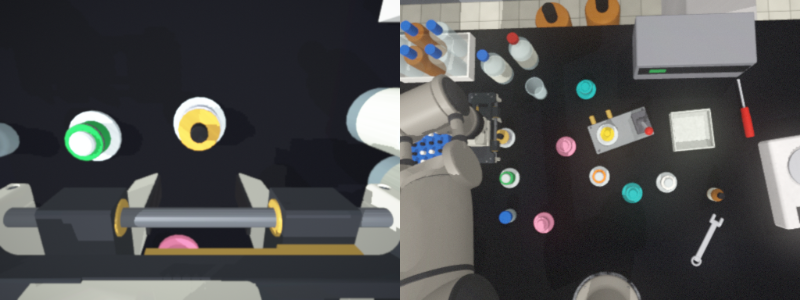

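Insert seated: its ring is 49.7 mm wide when cast at 41 mm, centred at (569,347). Off to the dust cap.

Call:
arm_command --gripper '[60,60,60,60,60]' --pt "-0.9 0 -0.2" --pt "-0.9 0 -0.2" --pt "-0.9 0 -0.2" --pt "-0.9 0 -0.2" --pt "-0.9 0 0" --twist '[0,0,0,0,0]'

```text
time: 12.95
tool_pos: [570.8, 209.5, 152.0]
tcp_rot: [3.14, -0.0, 1.571]
contact_force: [0.4, -0.0, -0.2]
grip_width: 60.2
finger_force: 0.0
```

Call:
arm_command --gripper '[60,60,60,60,60]' --pt "-0.9 0 0" --pt "-0.9 0 0" --pt "-0.9 0 0" --pt "-0.9 0 0" --pt "-0.9 0 0" --twist '[0,0,0,0,0]'

```text
time: 13.58
tool_pos: [570.5, 97.3, 151.0]
tcp_rot: [-3.141, -0.0, 1.572]
contact_force: [0.8, -0.3, 0.4]
grip_width: 59.9
finger_force: 0.0
```

Call:
arm_command --gripper '[60,60,60,60,60]' --pt "-0.9 0 0" --pt "-0.9 0 0" --pt "0 0 0" --pt "0 0 0" --pt "0 0 0" --twist '[0,0,0,0,0]'

```text
time: 14.2
tool_pos: [570.7, 54.5, 151.2]
tcp_rot: [-3.142, -0.0, 1.573]
contact_force: [0.1, 0.1, -0.0]
grip_width: 60.0
finger_force: 0.0
```

```bash
python3 - <<'E'
from h import *
C,im=snap("w6"); print(get_obs()["tool_pos"])
E
```

```text
[570.66262194  54.53583822 151.16766843]
```

Call:
arm_command --gripper '[60,60,60,60,60]' --pt "-0.9 0 0" --pt "-0.7 0 0" --pt "0 0 0" --pt "0 0 0" --pt "0 0 0" --twist '[0,0,0,0,0]'

```text
time: 14.88
tool_pos: [570.7, 14.4, 151.2]
tcp_rot: [3.142, -0.0, 1.573]
contact_force: [0.8, 0.6, -0.1]
grip_width: 60.0
finger_force: 0.0
```

```bash
python3 - <<'E'
from h import *
C,im=snap("w7"); print(get_obs()["tool_pos"])
r=[]
for n in("w6","w7"):
    C,im=load(n)
    for i in [b for b in blobs(im,"yellow",60)]: print(n,i)
    px=proj(C,[571,-7,50]); a=circ(C,im,(20,110,90),(34,255,255),px,60,44); print(px,a); r.append(ray(C,a[3]))
print(tri(r))
cv2.imwrite("pics/v7.png",cv2.resize(np.hstack([load("w6")[1],im]),(800,300))[:,:,::-1])
E
```

```text
[570.77572696  14.38042998 151.24225513]
w6 (array([304.1, 189. ]), 248)
w6 (array([125.5, 211.6]), 516)
w6 (array([256.7, 239.8]), 1442)
w6 (array([355.5, 288.9]), 142)
w6 (array([150.6, 293.9]), 71)
[254.7383514  244.10973438] (array([572.9,  -5.8]), np.float64(48.3), 0.8, array([256.48912603, 240.28309318]))
w7 (array([305.9, 153.6]), 349)
w7 (array([119.9, 175.6]), 581)
w7 (array([256.7, 205.4]), 1576)
w7 (array([320.6, 203. ]), 283)
w7 (array([353.7, 276. ]), 287)
w7 (array([150.8, 293.4]), 63)
[254.7564534  208.29002321] (array([573. ,  -6.8]), np.float64(47.4), 0.5, array([256.67050234, 205.9367854 ]))
(array([573.01034772,  -9.58083488,  36.879144  ]), [0.0, 0.0])
```

View pics/v7.png

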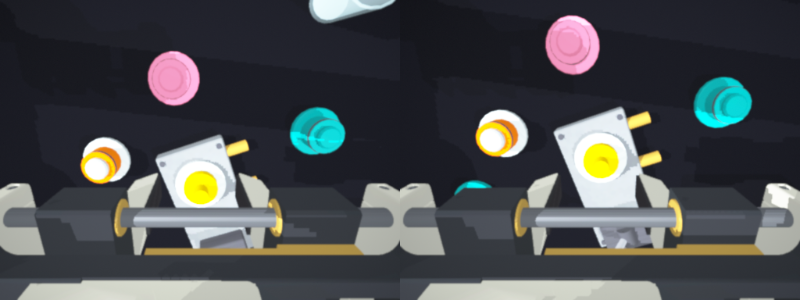

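The pictures show the yellow cap on its white seat disc (w7 px (257,206)), the orange trap at left and decoys around.

Call:
arm_command --gripper '[60,60,60,60,60]' --pt "-0.43 0.09 0.8" --pt "-0.43 0 0.8" --pt "0 0 0.8" --pt "0 0 0.8" --pt "0 0 0.6" --twist '[0,0,0,0,0]'

```text
time: 15.55
tool_pos: [572.9, -7.3, 55.3]
tcp_rot: [-3.141, -0.0, 1.572]
contact_force: [0.3, -0.3, 0.2]
grip_width: 60.0
finger_force: 0.0
```

Call:
arm_command --gripper '[60,60,10,10,10]' --pt "0 0 0.39" --pt "0 0 0" --pt "0 0 0" --pt "0 0 0" --pt "0 0 0" --twist '[0,0,0,0,0]'

```text
time: 16.18
tool_pos: [573.3, -7.7, 46.9]
tcp_rot: [3.141, 0.0, 1.572]
contact_force: [-0.0, 0.7, 0.7]
grip_width: 34.7
finger_force: 0.0
```

Call:
arm_command --gripper '[10,10,10,10,10]' --pt "0 0 0" --pt "0 0 -0.5" --pt "0 0 -1" --pt "0 0 -1" --pt "0 0 -1" --twist '[0,0,0,0,0]'

```text
time: 16.8
tool_pos: [573.1, -7.7, 135.7]
tcp_rot: [3.141, 0.0, 1.572]
contact_force: [0.2, -0.5, -0.6]
grip_width: 19.2
finger_force: 30.0
```

Call:
arm_command --gripper '[10,10,10,10,10]' --pt "0.6 0 -1" --pt "0.6 0 -1" --pt "0 0 0" --pt "0 0 0" --pt "0 0 0" --twist '[0,0,0,0,0]'

```text
time: 17.42
tool_pos: [572.4, 21.8, 182.8]
tcp_rot: [-3.139, -0.0, 1.571]
contact_force: [-0.2, 0.5, -0.2]
grip_width: 18.8
finger_force: 30.0
```

```bash
python3 - <<'E'
from h import *
C,im=snap("w8"); print(get_obs()["tool_pos"],get_obs()["grip_width"])
T=capture("top");cv2.imwrite("pics/top2.png",T[:,:,::-1])
print(proj(C,[573,-7,30]))
cv2.imwrite("pics/v8.png",cv2.resize(im[120:320,120:400],(700,500))[:,:,::-1])
E
```

```text
[572.52685191  21.82385655 182.84889911] 19.001806314889063
[255.17452643 197.92661123]
```

View pics/v8.png

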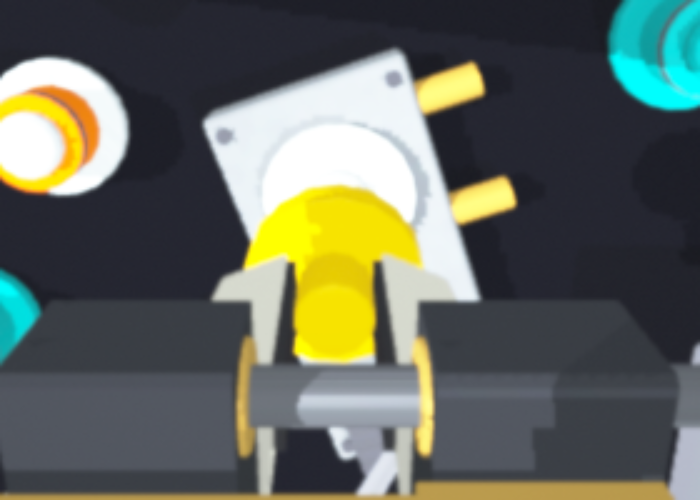

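The picture shows the cap held and the seat disc free at about crop (340,190). The slab is turned about 0.33 rad. Now to the tray.

Call:
arm_command --gripper '[10,10,10,10,10]' --pt "-0.9 0.04 0" --pt "-0.9 0.04 0" --pt "-0.9 0.04 0" --pt "-0.9 0.04 0" --pt "-0.9 0.04 0" --twist '[0,0,0,0,0]'

```text
time: 18.15
tool_pos: [578.0, -91.2, 183.5]
tcp_rot: [-3.141, -0.0, 1.572]
contact_force: [-0.3, -0.1, -0.0]
grip_width: 18.7
finger_force: 30.0
```

Call:
arm_command --gripper '[10,10,10,10,10]' --pt "-0.9 0.04 0" --pt "-0.9 0.04 0" --pt "-0.9 0.04 0" --pt "-0.9 0.04 0" --pt "-0.9 0.04 0" --twist '[0,0,0,0,0]'

```text
time: 18.77
tool_pos: [583.4, -204.2, 183.9]
tcp_rot: [3.141, -0.0, 1.572]
contact_force: [0.0, -0.8, -0.2]
grip_width: 19.0
finger_force: 30.0
```

```bash
python3 - <<'E'
from h import *
# seat disc + spigot from above, arm out of the way (top), and wrist view of tray
T=capture("top");S=capture("scene");cv2.imwrite("pics/top3.png",T[:,:,::-1]);cv2.imwrite("pics/scene3.png",S[:,:,::-1])
C=cam("top");px=proj(C,[573,-7,30]);print(px,get_obs()["tool_pos"])
h=cv2.cvtColor(T,cv2.COLOR_RGB2HSV)
u,v=px.round().astype(int);print(h[v,u-26:u+27:2,2],h[v-24:v+25:2,u,2])
W,im=snap("w9"); t=cv2.inRange(cv2.cvtColor(im,cv2.COLOR_RGB2HSV),(0,0,150),(180,60,255)); print(proj(W,[588,-293,30]))
t=cv2.inRange(h,(0,0,130),(180,60,255)); n,L,s,c=cv2.connectedComponentsWithStats(t); i=L[166,373]; print("tray",s[i],onplane(C,c[i],20))
E
```

```text
[264.33425211 172.4192624 ] [ 583.26679245 -205.4034162   183.76531908]
[ 58  57  65 133 141 140 138 208 238 240 239 227 239 236 238 239 224 242
 242 242 229 182 182 179 179 179 179] [ 83  55  70 173 150 184 237 240 233 202 237 237 236 238 235 233 245 244
 242 177 177 180 168  70  62]
[258.23153597 241.84037972]
tray [  302   152   151   232 18768] [ 317.61063444 -284.02062962   20.        ]
```

Call:
arm_command --gripper '[10,10,10,10,10]' --pt "-0.9 0.04 0" --pt "-0.9 0.04 0.3" --pt "-0.9 0.04 1" --pt "-0.9 0.04 1" --pt "0 0 1" --twist '[0,0,0,0,0]'

```text
time: 19.55
tool_pos: [587.0, -295.5, 99.8]
tcp_rot: [-3.141, 0.0, 1.57]
contact_force: [0.2, 0.3, 0.3]
grip_width: 18.8
finger_force: 30.0
```

Call:
arm_command --gripper '[10,10,10,10,10]' --pt "0 0 1" --pt "0 0 0.9" --pt "0 0 0.7" --pt "0 0 0.2" --pt "0 0 0" --twist '[0,0,0,0,0]'

```text
time: 20.18
tool_pos: [587.5, -292.9, 31.5]
tcp_rot: [3.141, 0.0, 1.572]
contact_force: [0.3, 0.7, 1.0]
grip_width: 18.7
finger_force: 30.0
```

Call:
arm_command --gripper '[45,45,45,45,45]' --pt "0 0 0" --pt "0 0 0" --pt "0 0 -0.5" --pt "0 0 -1" --pt "0 0 -1" --twist '[0,0,0,0,0]'

```text
time: 20.8
tool_pos: [587.6, -292.7, 95.8]
tcp_rot: [3.141, 0.0, 1.572]
contact_force: [-0.9, -0.0, -0.3]
grip_width: 44.4
finger_force: 0.0
```

```bash
python3 - <<'E'
from h import *
print(get_obs()["tool_pos"])
T=cv2.imread("pics/top3.png")[:,:,::-1].copy();C=cam("top");px=proj(C,[573,-7,30])
print(circ(C,T,(0,0,205),(180,255,255),px,20,30))
W,im=snap("w10"); px=proj(W,[588,-295,18]);print(circ(W,im,(20,110,90),(34,255,255),px,70,18))
# white trap coarse
px=proj(C,[414,-200,9]);print(circ(C,T,*WH,px,22,9)); 
px=proj(C,[436,18,9]);print(circ(C,T,*WH,px,22,9))
E
```

```text
[ 587.62285842 -292.72690578   95.77233719]
(array([574.3,  -9.2]), np.float64(70.9), 0.4, array([265.17798422, 171.93253691]))
(array([ 586.8, -292.7]), np.float64(47.9), 0.5, array([253.62553141, 195.67413222]))
(array([ 415.6, -198.2]), np.float64(114.4), 0.5, array([337.9272114 , 231.89131968]))
(array([434.8,  19.7]), np.float64(70.9), 0.3, array([254.9871535 , 225.22701309]))
```

Dust cap lies in the tray at (587,-293). Now the white trap.

Call:
arm_command --gripper '[66,66,66,66,66]' --pt "0.2 -0.86 -0.5" --pt "0.6 -0.86 -0.5" --pt "0.72 -0.86 -0.5" --pt "0.72 -0.86 -0.5" --pt "0.72 -0.86 -0.2" --twist '[0,0,0,0,0]'

```text
time: 21.48
tool_pos: [479.6, -218.5, 150.3]
tcp_rot: [3.139, 0.001, 1.572]
contact_force: [0.5, 0.2, 0.8]
grip_width: 66.0
finger_force: 0.0
```

Call:
arm_command --gripper '[66,66,66,66,66]' --pt "0.72 -0.86 0" --pt "0.72 -0.86 0" --pt "0.72 -0.86 0" --pt "0 0 0" --pt "0 0 0" --twist '[0,0,0,0,0]'

```text
time: 22.1
tool_pos: [416.3, -165.6, 149.6]
tcp_rot: [3.14, 0.001, 1.572]
contact_force: [0.1, -1.2, 0.6]
grip_width: 65.7
finger_force: 0.0
```

```bash
python3 - <<'E'
from h import *
C,im=snap("w11"); print(get_obs()["tool_pos"])
px=proj(C,[415,-200,9]);print(px,circ(C,im,*WH,px,55,9))
E
```

```text
[ 416.32180983 -165.67196158  149.40297807]
[253.00803488 205.90711877] (array([ 410.7, -206.4]), np.float64(71.6), 1.2, array([249.24893907, 211.07519133]))
```

Call:
arm_command --gripper '[66,66,66,66,66]' --pt "-0.8 0 0.5" --pt "-0.4 0 0.5" --pt "0 0 0" --pt "0 0 0" --pt "0 0 0" --twist '[0,0,0,0,0]'

```text
time: 22.78
tool_pos: [415.5, -194.6, 124.3]
tcp_rot: [3.141, 0.0, 1.572]
contact_force: [1.5, -0.3, 0.7]
grip_width: 65.8
finger_force: 0.0
```

```bash
python3 - <<'E'
from h import *
C,im=snap("w12"); print(get_obs()["tool_pos"])
r=[]
for n in ("w11","w12"):
    C,im=load(n);px=proj(C,[415,-200,9]);a=circ(C,im,*WH,px,55,9);print(px,a);r.append(ray(C,a[3]))
print(tri(r))
E
```

```text
[ 415.51223194 -194.62539208  124.29780289]
[253.00803488 205.90711877] (array([ 410.7, -206.4]), np.float64(71.6), 1.2, array([249.24893907, 211.07519133]))
[253.94480279 188.66261346] (array([ 410.9, -205.8]), np.float64(70.6), 0.7, array([249.96214756, 194.02120109]))
(array([ 410.88372069, -203.09649528,   17.01125671]), [0.1, 0.1])
```

Call:
arm_command --gripper '[66,66,66,66,66]' --pt "-1 -0.2 -0.5" --pt "-1 0 -0.5" --pt "-0.6 0 0" --pt "0 0 0" --pt "0 0 0" --twist '[0,0,0,0,0]'

```text
time: 23.45
tool_pos: [410.0, -258.9, 148.3]
tcp_rot: [-3.141, -0.001, 1.572]
contact_force: [0.3, -0.1, -0.9]
grip_width: 66.0
finger_force: 0.0
```

```bash
python3 - <<'E'
from h import *
C,im=snap("w13"); print(get_obs()["tool_pos"],C[2])
px=proj(C,[411,-203,9])
for v in (70,95,130): print(px,circ(C,im,(0,0,v),(180,255,255),px,45,9))
cv2.imwrite("pics/v13.png",cv2.resize(np.hstack([im[20:220,150:350],load("w12")[1][100:300,150:350]]),(800,400))[:,:,::-1])
E
```

```text
[ 410.09392893 -258.86026045  148.41377049] [ 409.24498326 -177.26417675  306.21870473]
[255.63433615 125.99990157] (array([ 410.8, -205.9]), np.float64(69.4), 0.1, array([255.44630252, 128.83419581]))
[255.63433615 125.99990157] (array([ 410.9, -205.8]), np.float64(68.8), 0.1, array([255.52175986, 128.71359461]))
[255.63433615 125.99990157] (array([ 410.8, -205.8]), np.float64(68.0), 0.1, array([255.44829801, 128.70565215]))
```

View pics/v13.png

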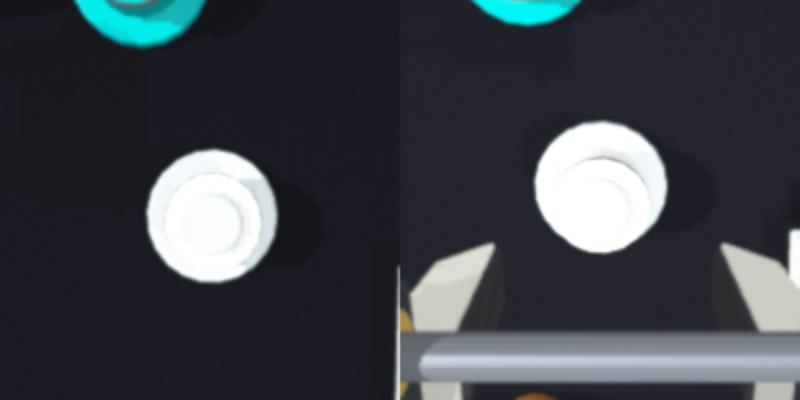

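White trap at (410.9,-205.8): its flange is 68.0 mm wide at z 9, both views agree.

Call:
arm_command --gripper '[66,66,66,66,66]' --pt "0.71 0.04 0.4" --pt "0.71 0 0.8" --pt "0.71 0 0.9" --pt "0 0 0.8" --pt "0 0 0.8" --twist '[0,0,0,0,0]'

```text
time: 24.12
tool_pos: [410.9, -204.5, 55.3]
tcp_rot: [-3.141, -0.001, 1.573]
contact_force: [1.3, -0.2, 1.3]
grip_width: 65.9
finger_force: 0.0
```

Call:
arm_command --gripper '[66,66,66,66,66]' --pt "0 0 0.8" --pt "0 0 0.6" --pt "0 0 0.32" --pt "0 0 0.03" --pt "0 0 0" --twist '[0,0,0,0,0]'

```text
time: 24.75
tool_pos: [411.5, -206.4, 13.0]
tcp_rot: [3.141, 0.0, 1.572]
contact_force: [-0.6, 0.0, 0.1]
grip_width: 66.0
finger_force: 0.0
```

Call:
arm_command --gripper '[30,30,30,30,30]' --pt "0 0 0" --pt "0 0 0" --pt "0 0 0" --pt "0 0 0" --pt "0 0 0" --twist '[0,0,0,0,0]'

```text
time: 25.38
tool_pos: [411.5, -206.8, 13.0]
tcp_rot: [3.141, 0.0, 1.572]
contact_force: [-0.6, 0.8, 4.9]
grip_width: 45.5
finger_force: 30.0
```

Call:
arm_command --gripper '[30,30,30,30,30]' --pt "0 0 -0.5" --pt "0 0 -0.9" --pt "0 0 -1" --pt "0 0 -1" --pt "0 0 -1" --twist '[0,0,0,0,0]'

```text
time: 26.0
tool_pos: [411.0, -206.4, 123.9]
tcp_rot: [-3.141, -0.0, 1.572]
contact_force: [-0.5, -0.2, -2.1]
grip_width: 45.6
finger_force: 30.0
```

Call:
arm_command --gripper '[30,30,30,30,30]' --pt "0 0 -1" --pt "0.4 0.93 -1" --pt "0.8 0.93 -1" --pt "0.8 0.93 0" --pt "0.8 0.93 0" --twist '[0,0,0,0,0]'

```text
time: 26.62
tool_pos: [504.6, -135.7, 198.5]
tcp_rot: [3.141, 0.0, 1.572]
contact_force: [-0.5, -0.4, -2.0]
grip_width: 45.5
finger_force: 30.0
```

Call:
arm_command --gripper '[30,30,30,30,30]' --pt "0.8 0.93 0" --pt "0.8 0.93 0" --pt "0.8 0.9 0" --pt "0 0 0" --pt "0 0 0" --twist '[0,0,0,0,0]'

```text
time: 27.25
tool_pos: [572.4, -76.5, 197.7]
tcp_rot: [-3.14, 0.0, 1.572]
contact_force: [-1.2, 0.2, -2.1]
grip_width: 45.3
finger_force: 30.0
```

```bash
python3 - <<'E'
from h import *
C,im=snap("w14"); print(get_obs()["tool_pos"],get_obs()["grip_width"],C[2])
px=proj(C,[573.5,-8,30]);print(px)
hsv=cv2.cvtColor(im,cv2.COLOR_RGB2HSV);u,v=px.round().astype(int);print(hsv[v,u-60:u+61:4,2],hsv[v-60:v+61:4,u,2])
for t in (200,215,230): print(t,circ(C,im,(0,0,t),(180,60,255),px,50,30))
cv2.imwrite("pics/v14.png",cv2.resize(im,(640,480))[:,:,::-1])
E
```

```text
[572.3820026  -76.81631864 197.76376457] 45.26807344485242 [571.66806932   5.30054351 355.43881205]
[255.61349771 112.11030045]
[ 39  39  40  48 229 230 224 255 255 255 255 255 255 255 255 255 255 255
 240 255 255 255 255 194 179 234 146  29  40 156 230] [ 26  43 225 231 229 230 229 255 255 255 255 255 253 255 255 255 255 255
 255 255 255 255 255 254 232 233 232 230 229 230 228]
200 (array([573.4, -10.5]), np.float64(109.0), 1.7, array([255.56088855, 114.43792437]))
215 (array([573.3, -10.7]), np.float64(108.3), 2.0, array([255.41574212, 114.63005704]))
230 (array([577.1, -10.5]), np.float64(103.9), 2.1, array([258.79824959, 114.3940819 ]))
```

View pics/v14.png

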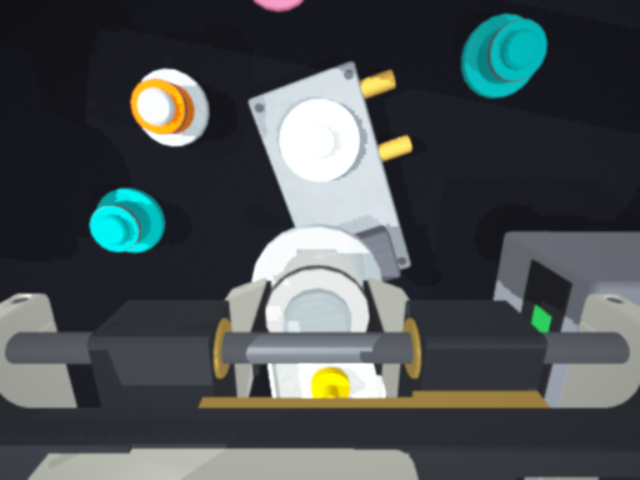

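The picture shows the seat disc at about (320,140)/640, full px (256,112), with the spigot on it. The trap is held level, and the orange trap is at (130,86).

```bash
python3 - <<'E'
from h import *
C,im=load("w14");px=proj(C,[573.5,-8,30])
for t in (240,245,250): print(t,circ(C,im,(0,0,t),(180,60,255),px,36,30))
r=[ray(C,circ(C,im,(0,0,248),(180,60,255),px,36,30)[3])]
T=cv2.imread("pics/top3.png")[:,:,::-1].copy();D=cam("top");r.append(ray(D,circ(D,T,(0,0,205),(180,255,255),proj(D,[573,-7,30]),20,30)[3]))
print(tri(r))
print("orange",circ(C,im,*WH,proj(C,[433,20,9]),40,9))
E
```

```text
240 (array([572.7,  -9.1]), np.float64(72.3), 0.2, array([254.90472103, 113.09508293]))
245 (array([572.7,  -9. ]), np.float64(71.8), 0.2, array([254.93740297, 112.99333328]))
250 (array([572.8,  -8.9]), np.float64(71.3), 0.1, array([255.01503371, 112.97739045]))
(array([572.95171133,  -8.97945648,  38.51939093]), [0.4, 0.4])
orange (array([433.3,  20. ]), np.float64(70.5), 0.8, array([135.75349518,  86.47899992]))
```

Call:
arm_command --gripper '[30,30,30,30,30]' --pt "0.9 0.02 0" --pt "0.9 0 0.2" --pt "0.86 0 0.8" --pt "0 0 0.9" --pt "0 0 0.9" --twist '[0,0,0,0,0]'

```text
time: 27.92
tool_pos: [573.0, -10.4, 127.5]
tcp_rot: [3.141, 0.0, 1.572]
contact_force: [-0.5, -0.3, -1.3]
grip_width: 45.5
finger_force: 30.0
```

Call:
arm_command --gripper '[30,30,30,30,30]' --pt "0 0 0.9" --pt "0 0 0.9" --pt "0 0 0.7" --pt "0 0 0.4" --pt "0 0 0" --twist '[0,0,0,0,0]'

```text
time: 28.55
tool_pos: [573.1, -10.3, 55.0]
tcp_rot: [-3.141, -0.0, 1.571]
contact_force: [0.3, 0.5, -1.1]
grip_width: 45.5
finger_force: 30.0
```

Call:
arm_command --gripper '[30,30,30,30,30]' --pt "0 0 0.12" --pt "0 0 0.12" --pt "0 0 0.08" --pt "0 0 0" --pt "0 0 0" --twist '[0,0,0,0,0]'

```text
time: 29.18
tool_pos: [573.6, -9.9, 47.3]
tcp_rot: [3.141, -0.0, 1.572]
contact_force: [-0.3, 0.7, -1.8]
grip_width: 45.2
finger_force: 30.0
```

Call:
arm_command --gripper '[30,30,30,30,30]' --pt "0 0 0.08" --pt "0 0 0.08" --pt "0 0 0.04" --pt "0 0 0" --pt "0 0 0" --twist '[0,0,0,0,0]'

```text
time: 29.8
tool_pos: [573.6, -9.9, 43.0]
tcp_rot: [3.141, 0.0, 1.572]
contact_force: [-2.9, 0.3, 5.3]
grip_width: 45.5
finger_force: 30.0
```

Call:
arm_command --gripper '[66,66,66,66,66]' --pt "0 0 0" --pt "0 0 0" --pt "0 0 0" --pt "0 0 -0.5" --pt "0 0 -1" --twist '[0,0,0,0,0]'

```text
time: 30.42
tool_pos: [573.0, -9.8, 79.9]
tcp_rot: [-3.14, -0.0, 1.572]
contact_force: [0.2, -0.3, 0.5]
grip_width: 65.9
finger_force: 0.0
```

Call:
arm_command --gripper '[66,66,66,66,66]' --pt "0 0 -1" --pt "-1 0 -1" --pt "-1 0 -1" --pt "0 0 0" --pt "0 0 0" --twist '[0,0,0,0,0]'

```text
time: 31.05
tool_pos: [573.2, -59.3, 154.3]
tcp_rot: [-3.141, -0.001, 1.572]
contact_force: [-0.4, 0.1, -0.0]
grip_width: 65.8
finger_force: 0.0
```

```bash
python3 - <<'E'
from h import *
C,im=snap("w15"); print(get_obs()["tool_pos"],C[2])
px=proj(C,[572.8,-9,39]);print(px)
for z in (39,): 
  for t in (235,245,250): print(t,circ(C,im,(0,0,t),(180,60,255),px,48,z))
print("orange",circ(C,im,*WH,proj(C,[433,20,9]),40,9))
cv2.imwrite("pics/v15.png",cv2.resize(im,(640,480))[:,:,::-1])
E
```

```text
[572.97199072 -59.00773082 153.858708  ] [572.37673824  22.43583563 312.14115653]
[254.31150263 134.00072537]
235 (array([573.3, -11.4]), np.float64(91.4), 0.7, array([254.79766417, 136.49528256]))
245 (array([572.1,  -8.1]), np.float64(68.9), 0.4, array([253.63761027, 133.03568813]))
250 (array([571.2,  -7.7]), np.float64(67.1), 1.7, array([252.68894528, 132.63232595]))
orange (array([432.4,  19.9]), np.float64(72.1), 1.5, array([119.35157033, 102.4189265 ]))
```

View pics/v15.png

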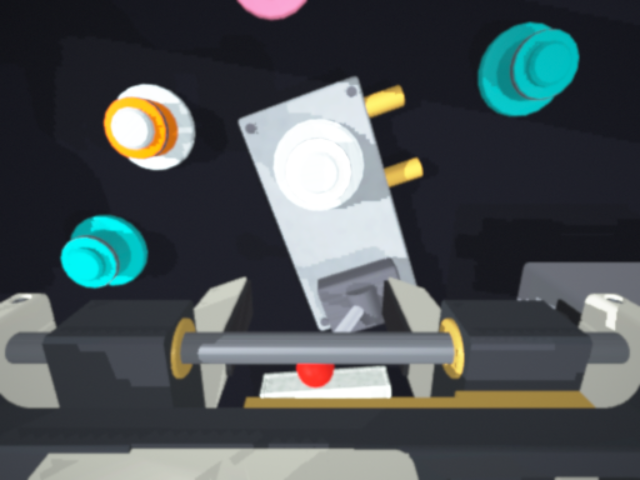

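White is home: the descent stopped at TCP 43.0, and the flange reads about 69 mm at z 39 on the axis. Now the orange trap.

Call:
arm_command --gripper '[66,66,66,66,66]' --pt "0.1 -0.93 0" --pt "0.1 -0.93 0" --pt "0.1 -0.93 0" --pt "0.1 -0.93 0" --pt "0.1 -0.93 0" --twist '[0,0,0,0,0]'

```text
time: 31.72
tool_pos: [456.0, -46.4, 153.8]
tcp_rot: [-3.14, -0.001, 1.573]
contact_force: [-0.8, 0.7, 0.7]
grip_width: 66.2
finger_force: 0.0
```

Call:
arm_command --gripper '[66,66,66,66,66]' --pt "0 -0.93 0" --pt "0 0 0" --pt "0 0 0" --pt "0 0 0" --pt "0 0 0" --twist '[0,0,0,0,0]'

```text
time: 32.35
tool_pos: [434.5, -47.6, 154.5]
tcp_rot: [-3.141, -0.0, 1.572]
contact_force: [0.2, 0.1, 0.4]
grip_width: 65.8
finger_force: 0.0
```

```bash
python3 - <<'E'
from h import *
C,im=snap("w16"); print(get_obs()["tool_pos"],C[2])
px=proj(C,[433,20,9]);print(px)
for t in (95,130): print(circ(C,im,(0,0,t),(180,255,255),px,45,9))
print(tri([ray(load(n)[0],circ(*load(n),*WH,proj(load(n)[0],[433,20,9]),42,9)[3]) for n in("w14","w16")]))
E
```

```text
[434.42026628 -47.58204845 154.53264682] [433.61902882  34.2340966  312.31298082]
[253.09907401 113.97240604]
(array([433.2,  20. ]), np.float64(69.0), 0.1, array([253.2955814 , 114.01872247]))
(array([433.2,  19.9]), np.float64(68.4), 0.2, array([253.3277537 , 114.03318672]))
(array([433.21070615,  19.95941558,   8.74945231]), [0.0, 0.0])
```

Call:
arm_command --gripper '[66,66,66,66,66]' --pt "0.9 -0.05 0.4" --pt "0.9 0 0.8" --pt "0.9 0 0.9" --pt "0 0 0.8" --pt "0 0 0.8" --twist '[0,0,0,0,0]'

```text
time: 33.02
tool_pos: [433.0, 20.3, 61.5]
tcp_rot: [3.141, -0.0, 1.573]
contact_force: [-0.3, -0.6, 0.4]
grip_width: 65.6
finger_force: 0.0
```

Call:
arm_command --gripper '[66,66,66,66,66]' --pt "0 0 0.8" --pt "0 0 0.7" --pt "0 0 0.42" --pt "0 0 0.04" --pt "0 0 0" --twist '[0,0,0,0,0]'

```text
time: 33.65
tool_pos: [433.1, 19.9, 13.6]
tcp_rot: [3.141, 0.0, 1.572]
contact_force: [0.0, 0.1, -0.3]
grip_width: 65.9
finger_force: 0.0
```

Call:
arm_command --gripper '[30,30,30,30,30]' --pt "0 0 0" --pt "0 0 0" --pt "0 0 0" --pt "0 0 0" --pt "0 0 0" --twist '[0,0,0,0,0]'

```text
time: 34.28
tool_pos: [433.2, 19.9, 13.6]
tcp_rot: [3.14, 0.0, 1.572]
contact_force: [0.8, -0.4, 5.5]
grip_width: 45.3
finger_force: 30.0
```

Call:
arm_command --gripper '[30,30,30,30,30]' --pt "0 0 -0.5" --pt "0 0 -1" --pt "0 0 -1" --pt "0 0 -1" --pt "-0.16 0.8 -1" --twist '[0,0,0,0,0]'

```text
time: 34.9
tool_pos: [451.2, 16.3, 126.7]
tcp_rot: [-3.139, -0.0, 1.572]
contact_force: [1.8, 0.1, -1.9]
grip_width: 45.2
finger_force: 30.0
```

Call:
arm_command --gripper '[30,30,30,30,30]' --pt "-0.2 0.9 0" --pt "-0.2 0.9 0" --pt "-0.2 0.9 0" --pt "-0.2 0.9 0" --pt "-0.2 0.9 0" --twist '[0,0,0,0,0]'

```text
time: 35.52
tool_pos: [565.3, -9.0, 125.8]
tcp_rot: [-3.14, -0.0, 1.572]
contact_force: [0.8, -0.6, -1.5]
grip_width: 45.6
finger_force: 30.0
```

Call:
arm_command --gripper '[30,30,30,30,30]' --pt "0 0.3 0.3" --pt "0 0 0.6" --pt "0 0 0.3" --pt "0 0 0" --pt "0 0 0" --twist '[0,0,0,0,0]'

```text
time: 36.15
tool_pos: [572.7, -8.8, 96.0]
tcp_rot: [3.141, -0.0, 1.572]
contact_force: [-0.6, -0.0, -1.8]
grip_width: 45.5
finger_force: 30.0
```

Above the white trap's spigot, on axis. Lowering.

Call:
arm_command --gripper '[30,30,30,30,30]' --pt "-0.01 0.02 0.2" --pt "0 0 0.16" --pt "0 0 0.12" --pt "0 0 0" --pt "0 0 0" --twist '[0,0,0,0,0]'

```text
time: 36.78
tool_pos: [573.4, -9.2, 83.8]
tcp_rot: [3.141, -0.0, 1.572]
contact_force: [0.7, -0.6, -1.7]
grip_width: 45.4
finger_force: 30.0
```

Call:
arm_command --gripper '[30,30,30,30,30]' --pt "0 0 0.08" --pt "0 0 0.06" --pt "0 0 0.04" --pt "0 0 0" --pt "0 0 0" --twist '[0,0,0,0,0]'

```text
time: 37.4
tool_pos: [573.3, -9.1, 79.6]
tcp_rot: [3.141, -0.0, 1.572]
contact_force: [-2.2, 0.4, 3.9]
grip_width: 45.3
finger_force: 30.0
```

Call:
arm_command --gripper '[66,66,66,66,66]' --pt "0 0 0" --pt "0 0 0" --pt "0 0 0" --pt "0 0 -0.5" --pt "0 0 -1" --twist '[0,0,0,0,0]'

```text
time: 38.02
tool_pos: [572.8, -9.1, 116.9]
tcp_rot: [-3.14, -0.0, 1.572]
contact_force: [0.7, 0.2, -0.8]
grip_width: 66.0
finger_force: 0.0
```

Call:
arm_command --gripper '[66,66,66,66,66]' --pt "0 0 -1" --pt "0.9 -0.4 -0.4" --pt "0.9 -0.48 0" --pt "0.9 -0.48 0" --pt "0.9 -0.48 0" --twist '[0,0,0,0,0]'

```text
time: 38.65
tool_pos: [525.7, 82.6, 151.7]
tcp_rot: [-3.141, -0.0, 1.573]
contact_force: [-0.0, 0.7, -0.1]
grip_width: 65.7
finger_force: 0.0
```

Call:
arm_command --gripper '[66,66,66,66,66]' --pt "0.9 -0.48 0" --pt "0.9 -0.48 0" --pt "0.9 -0.48 0" --pt "0.9 -0.48 0" --pt "0.9 -0.48 0" --twist '[0,0,0,0,0]'

```text
time: 39.28
tool_pos: [465.4, 194.8, 151.7]
tcp_rot: [-3.141, -0.0, 1.573]
contact_force: [0.6, 0.2, -0.2]
grip_width: 65.9
finger_force: 0.0
```

Call:
arm_command --gripper '[66,66,66,66,66]' --pt "0.9 -0.48 0" --pt "0.9 -0.48 0" --pt "0.9 -0.48 0.2" --pt "0 0 0" --pt "0 0 0" --twist '[0,0,0,0,0]'

```text
time: 39.9
tool_pos: [430.6, 260.7, 146.8]
tcp_rot: [3.142, 0.0, 1.573]
contact_force: [0.0, 0.6, -0.2]
grip_width: 65.7
finger_force: 0.0
```

```bash
python3 - <<'E'
from h import *
C,im=snap("w17"); print(get_obs()["tool_pos"],C[2])
px=proj(C,[430,325,9]);print(px, [b for b in blobs(im,"green",60)])
for t in (95,130): print(circ(C,im,(0,0,t),(180,255,255),px,48,9))
px=proj(C,[570,349,9]);print("cap",px,circ(C,im,*WH,px,42,9))
T=capture("top");cv2.imwrite("pics/top4.png",T[:,:,::-1]);D=cam("top")
for z in (75,):px=proj(D,[573,-9,z]);print(px,circ(D,T,(0,0,205),(180,255,255),px,20,z), blobs(T,"orange",40))
E
```

```text
[430.96586072 260.40819164 146.90135796] [429.63448569 342.52930313 304.60610653]
[253.99435172 117.54084498] [(array([254.4, 111.2]), 946)]
(array([429.8, 331.1]), np.float64(69.2), 0.1, array([253.78241119, 111.43069897]))
(array([429.7, 331.1]), np.float64(68.4), 0.1, array([253.74885365, 111.36216419]))
cap [393.52089904  93.09728615] (array([572.2, 347.9]), np.float64(74.5), 2.0, array([395.54559418,  94.21441218]))
[264.82300448 170.041851  ] (array([569.4,  -9.6]), np.float64(67.5), 1.0, array([265.08538543, 171.47953493])) [(array([258.8,  17.6]), 1114), (array([196.8,  22.5]), 764), (array([29.4, 66.9]), 1003), (array([264.9, 168.7]), 123), (array([404.2, 249.2]), 127)]
```

Green trap at (429.8,331.1), 68.4 mm at z 9.

Call:
arm_command --gripper '[66,66,66,66,66]' --pt "0.94 -0.04 0.3" --pt "0.94 0 0.7" --pt "0.94 0 0.8" --pt "0 0 0.8" --pt "0 0 0.8" --twist '[0,0,0,0,0]'

```text
time: 40.62
tool_pos: [430.3, 330.8, 61.1]
tcp_rot: [3.141, -0.0, 1.571]
contact_force: [0.0, -0.2, -0.1]
grip_width: 66.1
finger_force: 0.0
```

Call:
arm_command --gripper '[66,66,66,66,66]' --pt "0 0 0.8" --pt "0 0 0.7" --pt "0 0 0.4" --pt "0 0 0.03" --pt "0 0 0" --twist '[0,0,0,0,0]'

```text
time: 41.25
tool_pos: [430.4, 331.2, 14.0]
tcp_rot: [3.141, -0.001, 1.572]
contact_force: [0.4, 0.5, 0.3]
grip_width: 66.3
finger_force: 0.0
```

Call:
arm_command --gripper '[30,30,30,30,30]' --pt "0 0 0" --pt "0 0 0" --pt "0 0 0" --pt "0 0 0" --pt "0 0 0" --twist '[0,0,0,0,0]'

```text
time: 41.88
tool_pos: [430.2, 331.3, 13.9]
tcp_rot: [3.141, -0.0, 1.572]
contact_force: [-0.2, -0.7, 4.8]
grip_width: 45.6
finger_force: 30.0
```

Call:
arm_command --gripper '[30,30,30,30,30]' --pt "0 0 -0.5" --pt "0 0 -1" --pt "0 0 -1" --pt "-0.5 0.2 -1" --pt "-0.95 0.4 -1" --twist '[0,0,0,0,0]'

```text
time: 42.5
tool_pos: [444.3, 295.0, 127.0]
tcp_rot: [-3.141, 0.0, 1.574]
contact_force: [0.9, 0.3, -2.8]
grip_width: 45.7
finger_force: 30.0
```

Call:
arm_command --gripper '[30,30,30,30,30]' --pt "-0.95 0.4 -1" --pt "-0.95 0.4 -0.4" --pt "-0.95 0.4 0" --pt "-0.95 0.4 0" --pt "-0.95 0.4 0" --twist '[0,0,0,0,0]'

```text
time: 43.12
tool_pos: [494.8, 175.4, 161.2]
tcp_rot: [-3.141, 0.0, 1.572]
contact_force: [0.3, 0.5, -2.2]
grip_width: 45.5
finger_force: 30.0
```

Call:
arm_command --gripper '[30,30,30,30,30]' --pt "-0.95 0.4 0" --pt "-0.95 0.4 0" --pt "-0.95 0.4 0" --pt "-0.95 0.4 0" --pt "-0.95 0.4 0" --twist '[0,0,0,0,0]'

```text
time: 43.75
tool_pos: [545.0, 56.8, 161.1]
tcp_rot: [-3.141, -0.0, 1.572]
contact_force: [0.6, 0.0, -2.5]
grip_width: 45.4
finger_force: 30.0
```

Call:
arm_command --gripper '[30,30,30,30,30]' --pt "-0.95 0.4 0" --pt "-0.75 0.32 0" --pt "0 0.4 0" --pt "0 0 0" --pt "0 0 0" --twist '[0,0,0,0,0]'

```text
time: 44.38
tool_pos: [572.9, 16.0, 160.8]
tcp_rot: [-3.141, -0.0, 1.573]
contact_force: [-0.1, 0.7, -1.3]
grip_width: 45.3
finger_force: 30.0
```

Now 25 mm to −Y, then down to 116.

Call:
arm_command --gripper '[30,30,30,30,30]' --pt "-0.5 0 0" --pt "-0.5 0 0.2" --pt "0 0 0.6" --pt "0 0 0.4" --pt "0 0 0" --twist '[0,0,0,0,0]'

```text
time: 45.0
tool_pos: [572.5, -9.6, 129.5]
tcp_rot: [-3.139, -0.001, 1.572]
contact_force: [-0.1, -0.1, -2.7]
grip_width: 45.3
finger_force: 30.0
```

Call:
arm_command --gripper '[30,30,30,30,30]' --pt "0 0 0.16" --pt "0 0 0.12" --pt "0 0 0.08" --pt "0 0 0" --pt "0 0 0" --twist '[0,0,0,0,0]'

```text
time: 45.62
tool_pos: [573.4, -9.9, 122.1]
tcp_rot: [3.141, -0.0, 1.572]
contact_force: [0.1, 0.1, -1.8]
grip_width: 45.8
finger_force: 30.0
```

Call:
arm_command --gripper '[30,30,30,30,30]' --pt "0.03 0 0.08" --pt "0 0 0.08" --pt "0 0 0.08" --pt "0 0 0.02" --pt "0 0 0" --twist '[0,0,0,0,0]'

```text
time: 46.25
tool_pos: [573.3, -9.1, 115.9]
tcp_rot: [3.141, -0.0, 1.572]
contact_force: [-2.6, 0.5, 3.1]
grip_width: 45.7
finger_force: 30.0
```

Call:
arm_command --gripper '[70,70,70,70,70]' --pt "0 0 0" --pt "0 0 0" --pt "0 0 0" --pt "0 0 -0.5" --pt "0 0 -1" --twist '[0,0,0,0,0]'

```text
time: 46.88
tool_pos: [572.9, -9.1, 153.2]
tcp_rot: [-3.14, -0.0, 1.572]
contact_force: [0.7, -0.0, -0.2]
grip_width: 69.9
finger_force: 0.0
```

Call:
arm_command --gripper '[70,70,70,70,70]' --pt "0 0 -1" --pt "0.9 0 0" --pt "0.95 0 0" --pt "0.95 0 0" --pt "0.95 0 0" --twist '[0,0,0,0,0]'

```text
time: 47.5
tool_pos: [573.4, 85.3, 179.0]
tcp_rot: [3.14, -0.0, 1.572]
contact_force: [-0.5, -0.2, 0.2]
grip_width: 70.4
finger_force: 0.0
```

Call:
arm_command --gripper '[70,70,70,70,70]' --pt "0.95 0 0" --pt "0.95 0 0" --pt "0.95 0 0" --pt "0.95 0 0.2" --pt "0.95 0 0.3" --twist '[0,0,0,0,0]'

```text
time: 48.12
tool_pos: [573.4, 204.3, 166.6]
tcp_rot: [3.14, -0.0, 1.572]
contact_force: [0.5, 0.2, 0.3]
grip_width: 70.1
finger_force: 0.0
```

Call:
arm_command --gripper '[70,70,70,70,70]' --pt "0.95 0 0.3" --pt "0.95 0 0.3" --pt "0.95 0 0" --pt "0 0 0" --pt "0 0 0" --twist '[0,0,0,0,0]'

```text
time: 48.75
tool_pos: [573.1, 274.4, 150.7]
tcp_rot: [3.141, 0.0, 1.572]
contact_force: [0.4, 0.2, -0.5]
grip_width: 69.9
finger_force: 0.0
```

```bash
python3 - <<'E'
from h import *
C,im=snap("w18"); print(get_obs()["tool_pos"],C[2])
px=proj(C,[570,349,9]);print(px)
for t in (95,130): print(circ(C,im,(0,0,t),(180,255,255),px,50,9))
print("brass",circ(C,im,*HSV["brass"],proj(C,[570,349,41]),40,41))
cv2.imwrite("pics/v18.png",cv2.resize(np.hstack([im,capture("scene")]),(800,300))[:,:,::-1])
E
```

```text
[573.12513394 274.09911013 150.7483    ] [572.08772669 356.30761808 308.48351658]
[251.53957463 107.09004726]
(array([570. , 348.9]), np.float64(68.9), 0.1, array([251.52346657, 107.18475981]))
(array([569.9, 348.9]), np.float64(68.2), 0.1, array([251.45687343, 107.17091345]))
brass (array([569.5, 348.4]), np.float64(48.0), 0.1, array([250.76998833, 108.66902099]))
```

View pics/v18.png

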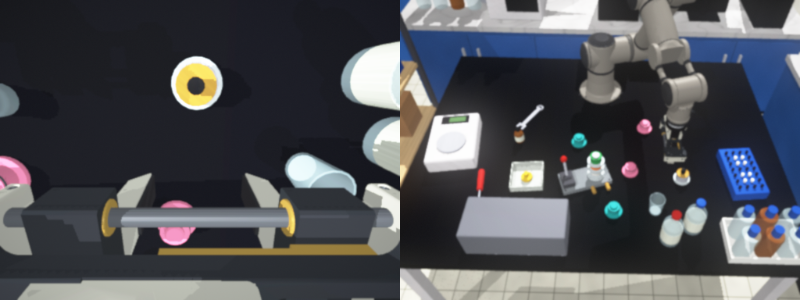

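The stack of three stands upright, the cap with insert is at (570,348.9) and the dust cap is in the tray. Grasping the end cap.

Call:
arm_command --gripper '[70,70,70,70,70]' --pt "1 -0.12 0" --pt "1 0 0.3" --pt "0.98 0 0.8" --pt "0 0 0.9" --pt "0 0 0.9" --twist '[0,0,0,0,0]'

```text
time: 49.48
tool_pos: [569.6, 349.9, 76.6]
tcp_rot: [-3.141, 0.0, 1.573]
contact_force: [0.5, -0.6, -0.4]
grip_width: 69.8
finger_force: 0.0
```

Call:
arm_command --gripper '[70,70,70,70,70]' --pt "0 0 0.9" --pt "0 0 0.8" --pt "0 0 0.6" --pt "0 0 0.29" --pt "0 0 0" --twist '[0,0,0,0,0]'

```text
time: 50.1
tool_pos: [569.8, 349.1, 12.9]
tcp_rot: [-3.141, 0.0, 1.572]
contact_force: [-0.3, 0.7, -0.1]
grip_width: 69.6
finger_force: 0.0
```

Call:
arm_command --gripper '[35,35,35,35,35]' --pt "0 0 0" --pt "0 0 0" --pt "0 0 0" --pt "0 0 0" --pt "0 0 0" --twist '[0,0,0,0,0]'

```text
time: 50.72
tool_pos: [570.5, 349.3, 14.0]
tcp_rot: [3.14, -0.001, 1.572]
contact_force: [0.1, -0.0, 5.4]
grip_width: 50.4
finger_force: 30.0
```

Call:
arm_command --gripper '[35,35,35,35,35]' --pt "0 0 -0.4" --pt "0 0 -0.8" --pt "0 0 -1" --pt "0 0 -1" --pt "0 0 -1" --twist '[0,0,0,0,0]'

```text
time: 51.35
tool_pos: [569.6, 349.1, 120.1]
tcp_rot: [3.141, -0.0, 1.572]
contact_force: [0.6, 0.1, -3.3]
grip_width: 50.1
finger_force: 30.0
```

Call:
arm_command --gripper '[35,35,35,35,35]' --pt "0 0 -1" --pt "-0.4 0 -1" --pt "-0.8 0 -0.8" --pt "-0.9 0 0" --pt "-0.9 0 0" --twist '[0,0,0,0,0]'

```text
time: 51.98
tool_pos: [569.4, 271.9, 187.4]
tcp_rot: [-3.14, 0.001, 1.572]
contact_force: [-0.7, 0.5, -2.9]
grip_width: 50.3
finger_force: 30.0
```

Call:
arm_command --gripper '[35,35,35,35,35]' --pt "-0.9 0 0" --pt "-0.9 0 0" --pt "-0.9 0 0" --pt "-0.9 0 0" --pt "-0.9 0 0" --twist '[0,0,0,0,0]'

```text
time: 52.6
tool_pos: [570.1, 160.1, 188.2]
tcp_rot: [3.141, -0.0, 1.572]
contact_force: [-0.4, 0.5, -3.1]
grip_width: 50.5
finger_force: 30.0
```

Call:
arm_command --gripper '[35,35,35,35,35]' --pt "-0.9 0 0" --pt "-0.9 0 0" --pt "-0.9 0 0" --pt "-0.9 0 0" --pt "-0.8 0 0" --twist '[0,0,0,0,0]'

```text
time: 53.22
tool_pos: [570.1, 50.1, 188.3]
tcp_rot: [3.141, -0.0, 1.572]
contact_force: [0.7, 0.3, -2.7]
grip_width: 50.5
finger_force: 30.0
```

Call:
arm_command --gripper '[35,35,35,35,35]' --pt "-0.9 0.06 0" --pt "-0.5 0.05 0" --pt "0 0 0" --pt "0 0 0" --pt "0 0 0" --twist '[0,0,0,0,0]'

```text
time: 53.85
tool_pos: [573.0, 17.4, 188.2]
tcp_rot: [-3.142, -0.0, 1.573]
contact_force: [-0.2, 0.2, -2.9]
grip_width: 50.2
finger_force: 30.0
```

Call:
arm_command --gripper '[35,35,35,35,35]' --pt "-0.55 0.01 0" --pt "-0.5 0 0.2" --pt "0 0 0.5" --pt "0 0 0.3" --pt "0 0 0" --twist '[0,0,0,0,0]'

```text
time: 54.48
tool_pos: [572.7, -9.4, 162.1]
tcp_rot: [-3.139, -0.001, 1.572]
contact_force: [0.2, -0.1, -2.6]
grip_width: 50.3
finger_force: 30.0
```

Call:
arm_command --gripper '[35,35,35,35,35]' --pt "0 0 0.12" --pt "0 0 0.1" --pt "0 0 0.04" --pt "0 0 0" --pt "0 0 0" --twist '[0,0,0,0,0]'

```text
time: 55.1
tool_pos: [573.4, -9.7, 156.8]
tcp_rot: [3.141, -0.0, 1.572]
contact_force: [0.5, 0.1, -2.8]
grip_width: 50.1
finger_force: 30.0
```

Call:
arm_command --gripper '[35,35,35,35,35]' --pt "0.03 0 0.06" --pt "0 0 0.06" --pt "0 0 0.06" --pt "0 0 0.02" --pt "0 0 0" --twist '[0,0,0,0,0]'

```text
time: 55.72
tool_pos: [573.4, -8.9, 152.0]
tcp_rot: [3.141, -0.0, 1.572]
contact_force: [-1.4, -0.1, 1.5]
grip_width: 50.2
finger_force: 30.0
```

Call:
arm_command --gripper '[35,35,35,35,35]' --pt "0 0 0.02" --pt "0 0 0" --pt "0 0 0" --pt "0 0 0" --pt "0 0 0" --twist '[0,0,0,0,0]'

```text
time: 56.35
tool_pos: [573.4, -8.9, 152.0]
tcp_rot: [3.141, 0.0, 1.572]
contact_force: [-3.0, 0.6, 5.2]
grip_width: 50.1
finger_force: 30.0
```

Call:
arm_command --gripper '[75,75,75,75,75]' --pt "0 0 0" --pt "0 0 0" --pt "0 0 0" --pt "0 0 -0.5" --pt "0 0 -1" --twist '[0,0,0,0,0]'

```text
time: 56.98
tool_pos: [572.9, -8.9, 188.9]
tcp_rot: [-3.14, -0.0, 1.572]
contact_force: [0.7, 0.1, 0.4]
grip_width: 75.2
finger_force: 0.0
```

Call:
arm_command --gripper '[75,75,75,75,75]' --pt "0 0 -1" --pt "0 0 -1" --pt "0 -1 -0.5" --pt "0 -1 0" --pt "-0.5 -1 0" --twist '[0,0,0,0,0]'

```text
time: 57.6
tool_pos: [497.8, -21.2, 252.3]
tcp_rot: [3.14, 0.0, 1.573]
contact_force: [0.2, 0.2, 0.1]
grip_width: 75.3
finger_force: 0.0
```

Call:
arm_command --gripper '[0,0,0,0,0]' --pt "-1 -1 0" --pt "-1 -1 0" --pt "-1 0 0" --pt "0 0 0" --pt "0 0 0" --twist '[0,0,0,0,0]'

```text
time: 58.22
tool_pos: [448.6, -96.1, 251.6]
tcp_rot: [3.141, -0.0, 1.572]
contact_force: [-0.4, 0.1, -0.5]
grip_width: 29.4
finger_force: 0.0
```

```bash
python3 - <<'E'
from h import *
C,im=snap("w19"); print(get_obs()["tool_pos"],get_obs()["grip_width"])
T=capture("top");S=capture("scene")
D,E=cam("top"),cam("scene")
rt=[b for b in blobs(T,"red",20)];rs=[b for b in blobs(S,"red",20)];print(rt,rs)
print(tri([ray(D,(318.4,167.1)),ray(E,(208.9,202.7))]))
print([b for b in blobs(im,"red",20)])
for n,P in (("seat0",[573,-9,30]),("rim",[573,-9,179])):print(n,proj(D,P),proj(E,P))
u,v=proj(E,[573,-9,110]).astype(int);u2,v2=proj(D,[573,-9,110]).astype(int)
cv2.imwrite("pics/v19.png",np.hstack([cv2.resize(S[v-60:v+50,u-60:u+50],(400,400)),cv2.resize(T[v2-50:v2+50,u2-30:u2+70],(400,400))])[:,:,::-1])
E
```

```text
[448.57183786 -95.92187949 251.44752205] 25.430089168053158
[(array([143.5,  48.5]), 185), (array([444.2, 156.4]), 450)] [(array([208.9, 202.6]), 65), (array([103. , 229.2]), 229), (array([353.9, 274. ]), 146)]
(array([ 572.91097968, -135.74739089,  112.274785  ]), [1.1, 1.1])
[(array([360.3, 211.5]), 418)]
seat0 [265.09612374 172.40807128] [249.4809709  220.19170315]
rim [264.06998983 163.51796641] [249.67648015 189.2233074 ]
```

View pics/v19.png

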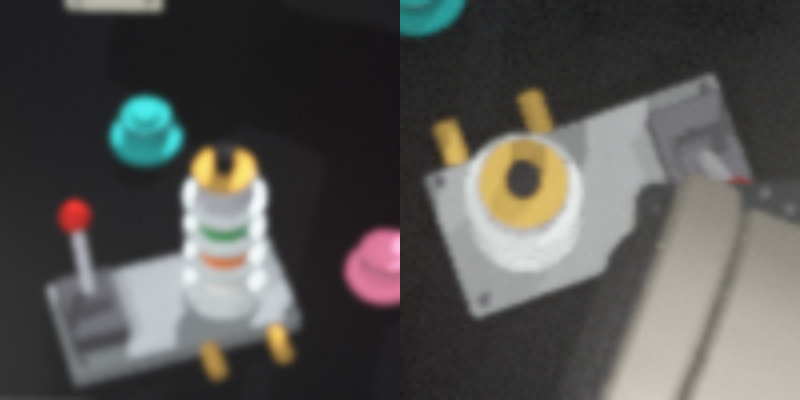

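The scene crop shows the column straight: white, orange, green, cap and brass insert, with the lever leaning to the robot and its ball at (572,-136,112). Now I bring the closed fingers down beside the ball on the robot side.

Call:
arm_command --gripper '[0,0,0,0,0]' --pt "-0.63 1 0" --pt "-0.63 1 0" --pt "-0.63 1 0" --pt "0 0 0.9" --pt "0 0 0.9" --twist '[0,0,0,0,0]'

```text
time: 59.0
tool_pos: [523.9, -143.2, 205.4]
tcp_rot: [3.142, -0.0, 1.573]
contact_force: [0.5, 0.0, -0.7]
grip_width: 0.6
finger_force: 0.0
```

Call:
arm_command --gripper '[0,0,0,0,0]' --pt "0 0 1" --pt "0 0 1" --pt "0 0 1" --pt "0 0 0.7" --pt "0 0 0.4" --twist '[0,0,0,0,0]'

```text
time: 59.62
tool_pos: [523.3, -142.9, 102.7]
tcp_rot: [-3.14, -0.001, 1.573]
contact_force: [0.8, 0.9, 0.6]
grip_width: 0.9
finger_force: 0.0
```

Call:
arm_command --gripper '[0,0,0,0,0]' --pt "0 0.6 0" --pt "0.15 0.5 0" --pt "0.17 0.5 0" --pt "0.17 0.5 0" --pt "0.17 0.5 0" --twist '[0,0,0,0,0]'

```text
time: 60.25
tool_pos: [589.4, -126.7, 104.8]
tcp_rot: [3.14, 0.0, 1.572]
contact_force: [-1.4, 0.2, 0.9]
grip_width: 0.4
finger_force: 0.5
```

Call:
arm_command --gripper '[0,0,0,0,0]' --pt "0.17 0.5 0" --pt "0.17 0.5 0" --pt "0.15 0.4 0" --pt "0 0 0" --pt "0 0 0" --twist '[0,0,0,0,0]'

```text
time: 60.88
tool_pos: [623.4, -114.9, 103.6]
tcp_rot: [-3.142, -0.0, 1.572]
contact_force: [-0.2, 0.3, 0.4]
grip_width: -0.2
finger_force: 0.0
```

```bash
python3 - <<'E'
from h import *
T=capture("top");S=capture("scene");D,E=cam("top"),cam("scene")
print(blobs(T,"red",8),blobs(S,"red",8)); print("goal",proj(D,[655.6,-107,110]),proj(E,[655.6,-107,110]))
E
```

```text
[(array([143.5,  48.4]), 183), (array([444.2, 156.3]), 450)] [(array([103. , 229.2]), 230), (array([353.9, 274. ]), 141)]
goal [304.9822868  133.32850251] [215.86745415 224.5452995 ]
```

Call:
arm_command --gripper '[0,0,0,0,0]' --pt "0.05 0.15 0" --pt "0.03 0.15 0" --pt "0 0 0" --pt "0 0 0" --pt "0 0 0" --twist '[0,0,0,0,0]'

```text
time: 61.6
tool_pos: [629.0, -113.3, 103.6]
tcp_rot: [-3.137, 0.0, 1.572]
contact_force: [-7.4, -1.5, 3.3]
grip_width: 0.3
finger_force: 4.4
```

Call:
arm_command --gripper '[0,0,0,0,0]' --pt "0 -0.8 0" --pt "-0.3 -1 0" --pt "-0.3 -1 0" --pt "-0.3 -0.6 0" --pt "0 0 -1" --twist '[0,0,0,0,0]'

```text
time: 62.22
tool_pos: [544.2, -135.5, 127.6]
tcp_rot: [-3.138, -0.002, 1.571]
contact_force: [0.9, -0.5, -0.7]
grip_width: 0.4
finger_force: 0.0
```

Call:
arm_command --gripper '[0,0,0,0,0]' --pt "0 0 -1" --pt "0 -1 -1" --pt "0 -1 -1" --pt "0 -1 -1" --pt "-0.5 -1 0" --twist '[0,0,0,0,0]'

```text
time: 62.85
tool_pos: [446.5, -148.2, 231.0]
tcp_rot: [3.137, 0.002, 1.573]
contact_force: [-0.4, -0.3, 0.1]
grip_width: 0.7
finger_force: 0.0
```

Call:
arm_command --gripper '[0,0,0,0,0]' --pt "-0.9 0 0" --pt "-0.9 0 0" --pt "-0.9 0 0" --pt "-0.9 0 0" --pt "-0.9 0 0" --twist '[0,0,0,0,0]'

```text
time: 63.48
tool_pos: [446.3, -261.8, 228.8]
tcp_rot: [3.141, 0.0, 1.572]
contact_force: [-0.4, -0.3, 0.1]
grip_width: 0.3
finger_force: 0.0
```

```bash
python3 - <<'E'
from h import *
T=capture("top");S=capture("scene");D,E=cam("top"),cam("scene");print(get_obs()["tool_pos"])
rt=blobs(T,"red",20);rs=blobs(S,"red",20);print(rt,rs)
a=min(rt,key=lambda b:np.hypot(*(b[0]-[305,133])))[0];b=min(rs,key=lambda b:np.hypot(*(b[0]-[216,224])))[0];print(tri([ray(D,a),ray(E,b)]))
cv2.imwrite("pics/v20.png",cv2.resize(np.hstack([S,T]),(800,300))[:,:,::-1])
E
```

```text
[ 446.15417306 -262.8844268   228.53787045]
[(array([143.5,  48.5]), 182), (array([305.1, 132.5]), 98), (array([443.6, 153.9]), 392)] [(array([102.9, 229.2]), 231), (array([216.1, 225.1]), 43), (array([353.9, 274. ]), 143)]
(array([ 657.60357928, -106.73857027,  109.98822569]), [0.6, 0.6])
```

View pics/v20.png

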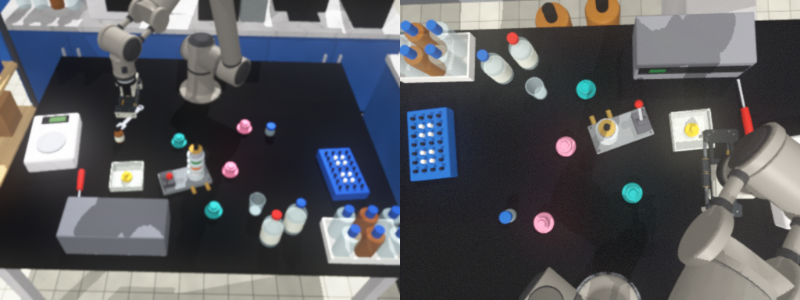

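The column stands, the dust cap is in the tray and the ball is fully over at (657,-107,110). The bystanders are upright and the arm is clear.

```bash
python3 -c "
from plant import *
print(close_job())"
```

```text
the job is handed in; nothing more can be done
None
```

I handed the job in at about 63 s of run time: the dust cap is in the tray, the white, orange and green traps are stacked (no blue trap was on the bench), the end cap with its insert sits on top, and the valve lever is pushed right over; the final pictures confirm this and show the bystanders upright, but `close_job()` gave no verdict.

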